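Fetch the nested crucible from behind the bottles

TASK

Get the crucible ready on the heatproof mat: first stand the two bottles that are in the way on the wooden board, then lift only the crucible out of the basin it sits in and set it upright on the white disc in the middle of the gauze, leaving the basin where it is in the tray. Then put each bottle back in the tray, upright, on the very spot where it stood at the start. Do not drop anything and leave the burner and the beaker alone.

Things in the scene. Friction and masses are not known exactly. Their poses are not given: they have to be found in the camera images.
- tray: Fixed shallow blue plastic tray, 250 x 250 mm and 45 mm high, with a narrow lip round the top (274 mm overall); walls and floor 5 mm thick, so its contents stand 5 mm above the bench. Origin: centre of its underside; x and y along its sides, z up. x points roughly away from the robot. A white ruler lies flat along its far (+x) side, fixed.
- board: Fixed light wooden board lying on the bench, 200 (x) x 220 (y) mm, 12 mm thick: the side area. Origin: centre of its underside; z up.
- mat: Fixed grey heatproof mat, 210 x 210 mm, 8 mm thick, with a 110 mm square wire gauze flat on its middle and a white disc of 80 mm diameter at the centre (both flush, together under 1 mm). Origin: centre of its underside; z up.
- round_bottle: Loose round brown bottle with a black screw cap, standing in the tray; straight body 52 mm in diameter up to 118 mm, cap 45 mm in diameter, top at 145 mm; about 0.25 kg. Origin: centre of its underside; z up.
- square_bottle: Loose square white plastic bottle with a round grey cap, standing in the tray; body 46 x 46 mm (sides along its x and y) up to 118 mm, cap 38 mm in diameter, top at 145 mm; about 0.2 kg. Origin: centre of its underside; z up. The two bottles stand side by side, about 100 mm apart, on the robot's side of the nested pair, and either may be on the left.
- crucible: Loose small white porcelain pot, open on top: 48 mm high, 56 mm in diameter at the rim, nearly straight (54 mm) down to 28 mm height, then tapering to 34 mm at the foot; wall 3.5 mm; about 60 g. It stands nested in the basin, loosely, on the basin's inner floor (5 mm above the basin's underside), so its rim is 17 mm higher than the basin's. Origin: centre of its underside; z up.
- basin: Loose wider white porcelain basin under the crucible, standing in the tray behind the bottles: 36 mm high, 72 mm in diameter at the rim, tapering to 48 mm at the foot, floor 5 mm thick; about 100 g. Seen from above as a ring around the crucible. Origin: centre of its underside; z up.
- burner: Bystander: gas burner, blue foot 88 mm in diameter with a thin steel tube to 142 mm height, standing loose on the bench. Origin: centre of its underside.
- beaker: Bystander: empty glass beaker, 70 mm in diameter, 90 mm high, standing loose on the bench. Origin: centre of its underside.
There are look-alikes about, which are no part of the job. There is more than one size of the round_bottle; the one meant has the size given above.

How it is judged:
By the outcome, as a careful person would: the job done as asked, in the order asked, and still so for the second after the job is handed in, with the robot touching nothing.
It also fails if it takes over 141 s, if anything falls off the work surface, if the arm or the gripper's body presses on something with over 40 N, if the wrist force passes 120 N, or if a joint passes its speed limit or range.

ROBOT

A 6-joint arm with a two-finger parallel gripper is mounted at the origin on the work surface. World frame = base frame: x ahead of the robot, y to its left, z up, the work surface at z = 0. Lengths are in mm, angles in rad, forces in N, time in s.
With the tool pointing down it reaches from about 400 to 925 mm from the base axis. Payload 12.5 kg.
Tool frame: the origin (TCP) lies at the very end of the fingers, on their centre line; the grasp point (between the pads) lies 19 mm behind it (env.grip_point_offset is the distance from the TCP to the grasp point, in mm); z points along the fingers, y is the direction in which the jaws open and shut (so a half turn about z gives the same grasp; the last joint's range is limited). The gripper opens to 95 mm and grips with 3 to 60 N. Pads are 20 mm wide; open, the fingers measure 119 mm over their backs; the gripper's body (75 mm by 180 mm) begins 59 mm behind the grasp point.
Start: joints at [1.154, 0.491, 1.559, -0, 1.092, -0.106], TCP at [191.122, 595.082, 182.561] pointing down, gripper open.
Joint ranges: [-3.1, 3.1], [-0.84, 2.19], [0.05, 2.79], [-1.13, 4.28], [0.06, 2.93], [-2.69, 2.69]. Speed limits (rad/s): [2.22, 2.22, 2.79, 3.14, 3.14, 3.14].

INTERFACE

Orientations are given as [roll, pitch, yaw] about the fixed x, y, z axes, in that order (R = Rz(yaw) Ry(pitch) Rx(roll)).
In Python, from cell import env gives the robot as it stands.
- The arm moves only by the tool drive_tool, never from a script. Its argument "commands" is a list of rows, each an object of numbers: "dx", "dy", "dz": the shift along the world's x, y, z in mm; "yaw": the turn about the world's z in degrees. In form: [{"dx": .., "dy": .., "dz": .., "yaw": ..}, ...]. A call has 1 to 5 rows; each row shifts and turns the commanded pose from where the row before left it; what a row does not reach is not made up. A row lasts 1/12 s, in which the tool goes at most 41.7 mm and 7.16 degrees, less where a joint would pass 70% of its speed; a pose out of reach is approached as far as the arm can. A call with a gripper value outside its range is refused whole. "grip" is the opening, from 0 (shut) to 1 (fully open), set as the call begins (left out, the last holds). The fingers move at their own pace and stop on an object; the grip force is fixed at half the most. Time passes only in rows, so rows that do not move let the fingers close. It gives the time, the measured TCP pose, the force and the opening at its end, in the units of the state.
- env.state(): the state, without advancing time (a new reading comes with each control period).
- env.read_camera(name): name is "scene" or "top" or "wrist"; returns the picture (384x512x3 uint8, red, green, blue); there is no depth.
- env.calibration(name): a dict with "intrinsics" (3x3 intrinsics, pixels), "dist_coeffs" ([k1, k2, p1, p2, k3] as OpenCV has them; the pictures are not rectified), "rvec" (rotation vector, rad) and "tvec" (3), from world to camera coordinates, as OpenCV has them. Camera axes: x right, y down, z forward; pixel columns grow to the right and rows downward; lengths in mm; the calibration is good to about 2 mm. A picture is of the moment at which its call begins: read the wrist's pose just before it. calibration takes no time and is no camera call; for the wrist camera it gives the pose at the moment of the call.
- env.job_done(): hands the job in, once; it reports no verdict.
Trained networks look in the newest picture that a camera, given by its name, has taken for a name from the list of things; names that differ only in an ending like _2 or _b are one class to them, and where a whole thing is asked for, a point or a joint stands for the part that bears it (a point fixed in the world has none). Each returns a list of dicts, best first, with "conf" (0 to 1); they miss things now and then, are a little off and sometimes report something else, mostly with a low value. They report only what shows in the picture. A call takes as long as a camera call. They do not tell look-alikes from the thing itself.
- env.trace(query, camera): "pixels" (384x512 bool, what is visible of it) and "pixel" ([column, row] in pixels, amid what is visible of it).
- env.place_of(query, camera): "pixel" ([column, row] in pixels: a listed point, or the origin of a listed thing).
The state is a dict: "t": time; "joints": joint angles; "qvel": joint speeds; "tau": joint torques, N m; "eef_pos": TCP position; "tcp_rot": TCP orientation; "ft_force": force on the tool from outside, world axes, zero at the start; "moment": the same for the moment, N m; "opening": opening from 0.0 (shut) to 1.0 (fully open).
Only numpy, scipy, OpenCV 4.12 (cv2) and the standard library are available. Lean on these libraries where they do the work, as an engineer would, in place of code of your own. Each camera call takes 0.05 s, during which the arm holds its last target.

## Working session

There is one attempt and no reset: what is moved stays moved. The work goes in short steps, Python scripts to look and compute and a tool call to move; the robot and the scene stay as the last step left them, time stands still between calls to the robot, and variables do not carry over. Pictures are saved under pics/ and viewed, and the job is handed in when it is done.

Besides the shell and the picture viewer there is one more tool, called after "Call:" as name(argument=value, ...), one argument or row to a line, values as JSON. drive_tool: Moves the arm, as the interface text tells. Its arguments: {"type":"object","properties":{"commands":{"type":"array"},"grip":{"type":"number"}},"required":["commands"]}

```bash
ls; mkdir -p pics; cat > h.py <<'E'
import numpy as np, cv2
from cell import env
def snap(c,name,up=1):
    im=env.read_camera(c); cv2.imwrite(f'pics/{name}.png',im[:,:,::-1]); return im
def cal(c):
    k=env.calibration(c); return [np.array(k[x],float) for x in ("intrinsics","dist_coeffs","rvec","tvec")]
def ray(px,k):
    K,d,r,t=k; u=cv2.undistortPoints(np.array([[px]],float),K,d)[0,0]
    R=cv2.Rodrigues(r)[0]; o=-R.T@t.ravel(); v=R.T@np.array([u[0],u[1],1.]); return o,v
def atz(px,z,k):
    o,v=ray(px,k); return o+v*(z-o[2])/v[2]
def proj(P,k):
    K,d,r,t=k; return cv2.projectPoints(np.array(P,float).reshape(-1,1,3),r,t,K,d)[0].reshape(-1,2)
E
python3 - <<'E'
from h import *
s=env.state(); print(s['t'],s['eef_pos'],s['tcp_rot'],s['opening'])
for c in('scene','top','wrist'):
    snap(c,c+'0')
    k=cal(c); print(c,ray((256,192),k))
    for q in('tray','board','mat','round_bottle','square_bottle','crucible','basin','burner','beaker'):
        for f in(env.place_of,env.trace):
            print(q,[(np.round(r['pixel']).tolist(),round(r['conf'],2)) for r in f(q,c)[:4]])
        if c=='wrist' : continue
print(env.state()['t'])
E
```

```text
pics
0.0 [191.00915873 594.83932315 181.98552306] [-3.14057467e+00 -1.01703571e-04  2.83083837e+00] 1.0017117286428283
scene (array([1472.34068723,  216.40020632,  672.65640396]), array([-0.81027136, -0.19941888, -0.55108367]))
tray [([378.0, 217.0], 0.62)]
tray [([390.0, 224.0], 0.96), ([407.0, 182.0], 0.73)]
board [([156.0, 185.0], 0.95)]
board [([155.0, 184.0], 0.66)]
mat [([255.0, 215.0], 0.56)]
mat [([253.0, 218.0], 0.6)]
round_bottle [([362.0, 200.0], 0.98), ([293.0, 180.0], 0.84), ([345.0, 173.0], 0.76)]
round_bottle [([364.0, 176.0], 0.88), ([301.0, 147.0], 0.63), ([348.0, 155.0], 0.56), ([141.0, 225.0], 0.51)]
square_bottle [([400.0, 205.0], 0.82)]
square_bottle [([408.0, 185.0], 0.9), ([352.0, 257.0], 0.55)]
crucible [([383.0, 218.0], 0.62)]
crucible [([386.0, 206.0], 0.82)]
basin [([384.0, 222.0], 0.57)]
basin [([383.0, 218.0], 0.55)]
burner [([144.0, 232.0], 0.82)]
burner [([139.0, 225.0], 0.83)]
beaker [([350.0, 274.0], 0.9)]
beaker [([354.0, 253.0], 0.87)]
top (array([363.01705126,   2.89719335, 984.53293379]), array([ 0.16923486,  0.01681264, -0.98549682]))
tray []
tra
[... 378 characters left out ...]
.0], 0.76)]
square_bottle [([116.0, 223.0], 0.62)]
square_bottle [([104.0, 217.0], 0.89)]
crucible [([133.0, 191.0], 0.67)]
crucible [([130.0, 191.0], 0.82)]
basin [([137.0, 192.0], 0.55), ([164.0, 228.0], 0.23)]
basin [([363.0, 114.0], 0.68), ([142.0, 192.0], 0.56)]
burner [([359.0, 115.0], 0.9)]
burner [([363.0, 112.0], 0.92)]
beaker [([165.0, 113.0], 0.75)]
beaker [([159.0, 99.0], 0.66)]
wrist (array([124.47604475, 615.6308484 , 383.85383574]), array([ 0.25197897, -0.07826811, -0.964656  ]))
tray []
tray []
board []
board []
mat []
mat []
round_bottle []
round_bottle []
square_bottle []
square_bottle []
crucible []
crucible []
basin []
basin []
burner []
burner []
beaker []
beaker []
2.85
```

```bash
python3 - <<'E'
import cv2
a=cv2.imread('pics/top0.png');cv2.imwrite('pics/top0a.png',cv2.resize(a[70:340,40:300],None,fx=2.2,fy=2.2,interpolation=cv2.INTER_CUBIC))
E
```

```text
(no output)
```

View pics/top0.png

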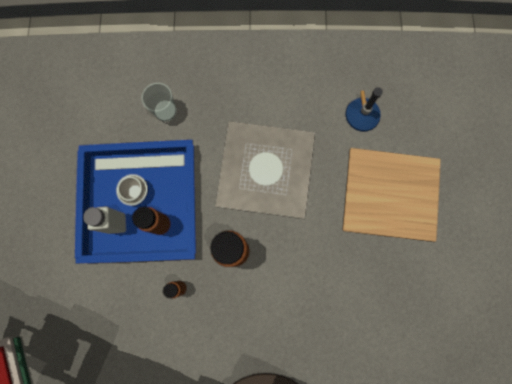

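View pics/top0a.png

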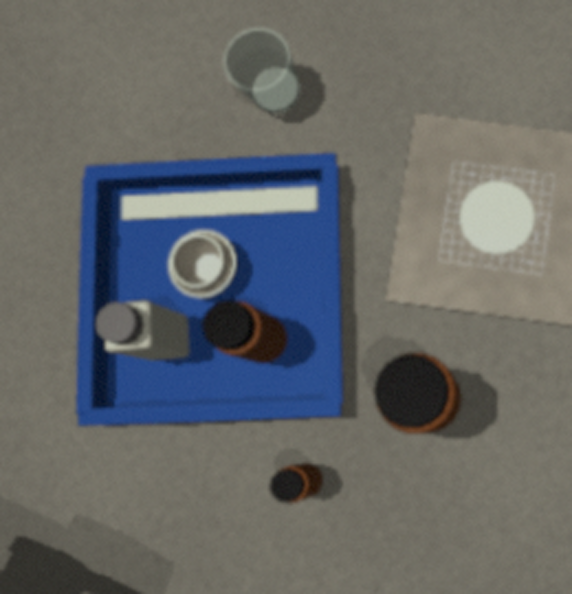

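View pics/scene0.png

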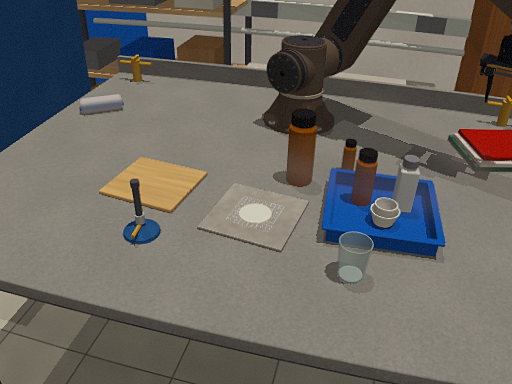

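View pics/wrist0.png

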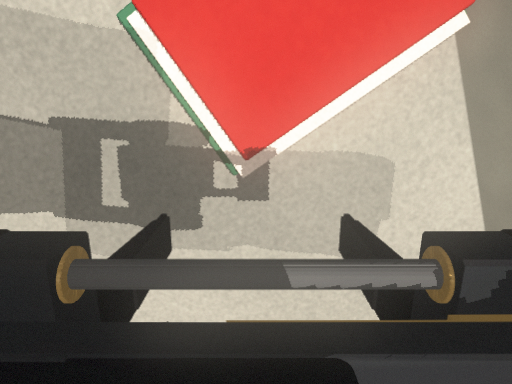

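Top: tray on the left with the square bottle cap at (94,217), round bottle cap at (144,219) and nested pair at (132,190). Mat disc is at (266,169), board at (392,194), and the larger (230,249) and smaller (174,290) brown look-alikes are outside the tray.

```bash
cat > m.py <<'E'
from h import *
from scipy.optimize import least_squares
kt,ks=cal('top'),cal('scene')
def tri(a,b):
    o1,v1=ray(a,kt);o2,v2=ray(b,ks)
    A=np.stack([v1,-v2],1);s=np.linalg.lstsq(A,o2-o1,rcond=None)[0]
    p=o1+s[0]*v1;q=o2+s[1]*v2;return (p+q)/2,np.linalg.norm(p-q)
E
python3 - <<'E'
from m import *
c=lambda x,y:(x/2.2+40,y/2.2+70)
R=lambda a:np.round(a,1).tolist()
print('sqcap',R(atz(c(119,323),150,kt)),'rcap',R(atz(c(229,327),150,kt)))
print('cru rim',R(atz(c(202,262),58,kt)))
print('tray corners lip',[R(atz(c(*p),45,kt)[:2]) for p in((85,166),(337,154),(342,415),(78,424))])
print('ruler',[R(atz(c(*p),5,kt)[:2]) for p in((121,197),(317,187),(318,211),(122,220))])
print('disc',R(atz((266,169),9,kt)), 'mat',[R(atz(p,8,kt)[:2]) for p in((228,122),(314,131),(305,217),(218,208))])
print('board',[R(atz(p,12,kt)[:2]) for p in((350,149),(441,157),(436,240),(344,234))])
print('burner',R(atz((363,114),10,kt)),'tubetop',R(atz((377,92),142,kt)))
print('big',R(atz(c(415,393),200,kt)),'beaker',R(atz(c(275,90),0,kt)))
im=cv2.imread('pics/scene0.png')
cv2.imwrite('pics/s0z.png',cv2.resize(im[130:290,300:460],None,fx=3.6,fy=3.6,interpolation=cv2.INTER_CUBIC))
# body masks
for q in('square_bottle','round_bottle'):
    pass
E
```

```text
sqcap [457.0, 343.2, 150.0] rcap [453.4, 240.5, 150.0]
cru rim [529.9, 297.6, 58.0]
tray corners lip [[636.7, 434.5], [646.8, 163.9], [376.0, 152.5], [365.5, 423.3]]
ruler [[612.5, 409.1], [621.8, 191.7], [595.0, 189.8], [586.6, 406.2]]
disc [585.5, -4.1, 9.0] mat [[702.6, 87.0], [678.9, -120.1], [471.5, -93.9], [493.3, 108.1]]
board [[632.9, -204.3], [613.3, -424.0], [415.4, -397.3], [431.3, -182.5]]
burner [721.4, -240.3, 10.0] tubetop [722.3, -240.1, 142.0]
big [392.1, 66.8, 200.0] beaker [735.6, 243.6, 0.0]
```

View pics/s0z.png

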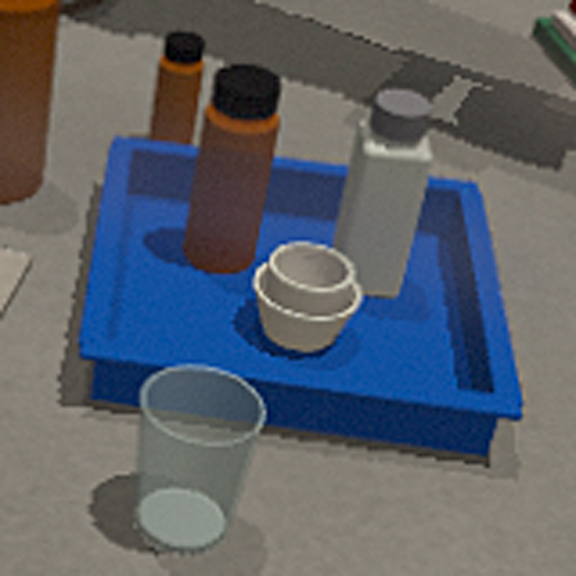

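Call:
drive_tool(
  commands=[
    {"dz": 35, "yaw": 2},
    {"dx": 5, "dy": -10, "dz": 35, "yaw": 2},
    {"dx": 20, "dy": -20, "dz": 25, "yaw": 2},
    {"dx": 22, "dy": -30, "dz": 10, "yaw": 2},
    {"dx": 22, "dy": -30, "dz": 10, "yaw": 2},
  ],
  grip=1,
)

```text
invalid input
```

Call:
drive_tool(
  commands=[
    {"dx": 22, "dy": -32, "dz": 10, "yaw": 2},
    {"dx": 24, "dy": -32, "dz": 10, "yaw": 2},
    {"dx": 24, "dy": -32, "yaw": 2},
    {"dx": 24, "dy": -32, "yaw": 2},
    {"dx": 24, "dy": -32, "yaw": 2},
  ],
)

```text
invalid input
```

Call:
drive_tool(
  commands=[
    {"dx": 22, "dy": -30},
    {"dy": -25},
    {},
    {},
    {},
  ],
)

```text
invalid input
```

```bash
python3 - <<'E'
from h import *
s=env.state(); print(s['t'],s['eef_pos'],s['tcp_rot'],s['joints'],s['ft_force'])
import json
k=cal('wrist'); snap('wrist','w1'); np.savez('w1.npz',*k)
E
```

```text
2.85 [191.13625402 595.09210306 182.55410237] [3.14148916e+00 1.12595740e-05 2.83077878e+00] [ 1.15438597e+00  4.90921249e-01  1.55888154e+00 -3.25179736e-07
  1.09168576e+00 -1.05596331e-01] [0.60189962 0.42754922 0.25749627]
```

View pics/w1.png

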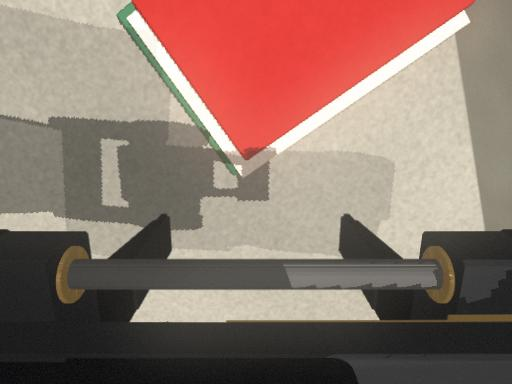

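All keys appear to be required in each row.

Call:
drive_tool(
  commands=[
    {"dx": 0, "dy": 0, "dz": 35, "yaw": 2},
    {"dx": 5, "dy": -10, "dz": 35, "yaw": 2},
    {"dx": 20, "dy": -20, "dz": 25, "yaw": 2},
    {"dx": 22, "dy": -30, "dz": 10, "yaw": 2},
    {"dx": 22, "dy": -30, "dz": 10, "yaw": 2},
  ],
  grip=1,
)

```text
t: 3.32
eef_pos: [260.5, 504.4, 298.9]
tcp_rot: [3.14, 0.001, 3.009]
ft_force: [1.1, 0.6, -0.4]
opening: 0.999
```

Call:
drive_tool(
  commands=[
    {"dx": 22, "dy": -32, "dz": 10, "yaw": 2},
    {"dx": 24, "dy": -32, "dz": 10, "yaw": 2},
    {"dx": 24, "dy": -32, "dz": 0, "yaw": 2},
    {"dx": 24, "dy": -32, "dz": 0, "yaw": 2},
    {"dx": 24, "dy": -32, "dz": 0, "yaw": 2},
  ],
)

```text
t: 3.73
eef_pos: [378.8, 343.4, 318.0]
tcp_rot: [3.141, 0.001, -3.101]
ft_force: [0.7, 0.7, 0.5]
opening: 1.001
```

Call:
drive_tool(
  commands=[
    {"dx": 22, "dy": -30, "dz": 0, "yaw": 0},
    {"dx": 0, "dy": -25, "dz": 0, "yaw": 0},
    {"dx": 0, "dy": 0, "dz": 0, "yaw": 0},
    {"dx": 0, "dy": 0, "dz": 0, "yaw": 0},
  ],
)

```text
t: 4.07
eef_pos: [400.5, 289.2, 317.9]
tcp_rot: [3.141, 0.0, -3.106]
ft_force: [-0.3, 0.1, 1.0]
opening: 0.996
```

```bash
python3 - <<'E'
from h import *
s=env.state(); print(s['t'],s['eef_pos'],s['tcp_rot'],s['joints'],s['ft_force'])
k=cal('wrist'); snap('wrist','w1'); np.savez('w1.npz',*k)
E
```

```text
4.0667 [400.4517265  289.19523401 317.8647561 ] [ 3.14115768e+00  4.57916440e-04 -3.10571707e+00] [ 4.91524113e-01  1.80142231e-01  1.66327806e+00  1.96376710e-04
  1.29756977e+00 -1.11520083e+00] [-0.34846401  0.13327188  0.96469706]
```

View pics/w1.png

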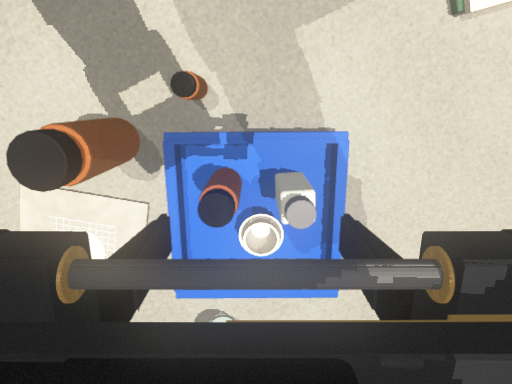

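Wrist view: square cap at about (300,211), round cap at (217,207), crucible rim at (261,234). I'll fit the pose across the three views.

```bash
cat > ov.py <<'E'
from h import *
def circ(x,y,z,r,n=60):
    a=np.linspace(0,2*np.pi,n); return np.stack([x+r*np.cos(a),y+r*np.sin(a),0*a+z],1)
def sq(x,y,z,h,yaw):
    c,s=np.cos(yaw),np.sin(yaw); P=np.array([[h,h],[-h,h],[-h,-h],[h,-h],[h,h]])
    return np.c_[x+P[:,0]*c-P[:,1]*s,y+P[:,0]*s+P[:,1]*c,np.full(5,z)]
def draw(img,k,curves,f,off):
    im=cv2.resize(img,None,fx=f,fy=f,interpolation=cv2.INTER_CUBIC)
    for c,col in curves:
        p=((proj(c,k)+.5)*f-.5)
        cv2.polylines(im,[np.round(p*8).astype(int)],False,col,1,cv2.LINE_AA,3)
    x,y,w,h=off; return im[int(y*f):int((y+h)*f),int(x*f):int((x+w)*f)]
def model(sx,sy,syaw,rx,ry,cx,cy,bx,by):
    G=(0,255,0);M=(255,0,255)
    return [(circ(sx,sy,150,19),G),(sq(sx,sy,5,23,syaw),G),(sq(sx,sy,120,22,syaw),G),
     (circ(rx,ry,150,22.5),M),(circ(rx,ry,123,26),M),(circ(rx,ry,5,26),M),
     (circ(cx,cy,58,28),(0,255,255)),(circ(bx,by,41,36),(0,0,255))]
E
python3 - <<'E'
from ov import *
kw=list(np.load('w1.npz').values())
R=lambda a:np.round(a,1).tolist()
print('wrist: sq',R(atz((300,211.5),150,kw)),'r',R(atz((217,207),150,kw)),'cru',R(atz((261,234),58,kw)))
m=model(457,343.2,np.radians(2),453.4,240.5,529.9,297.6,529.9,297.6)
kt,ks=cal('top'),cal('scene')
a=draw(cv2.imread('pics/w1.png'),kw,m,4,(180,150,150,110));cv2.imwrite('pics/o_w.png',a)
a=draw(cv2.imread('pics/top0.png'),kt,m,6,(75,165,110,90));cv2.imwrite('pics/o_t.png',a)
a=draw(cv2.imread('pics/scene0.png'),ks,m,6,(335,140,105,95));cv2.imwrite('pics/o_s.png',a)
E
```

```text
wrist: sq [453.8, 344.0, 150.0] r [451.5, 244.4, 150.0] cru [522.7, 301.5, 58.0]
```

View pics/o_w.png

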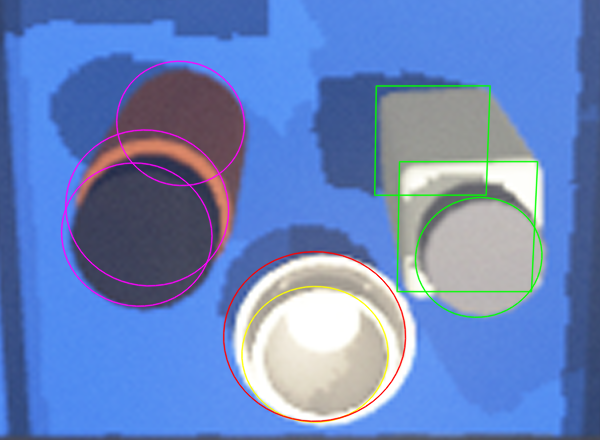

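View pics/o_t.png

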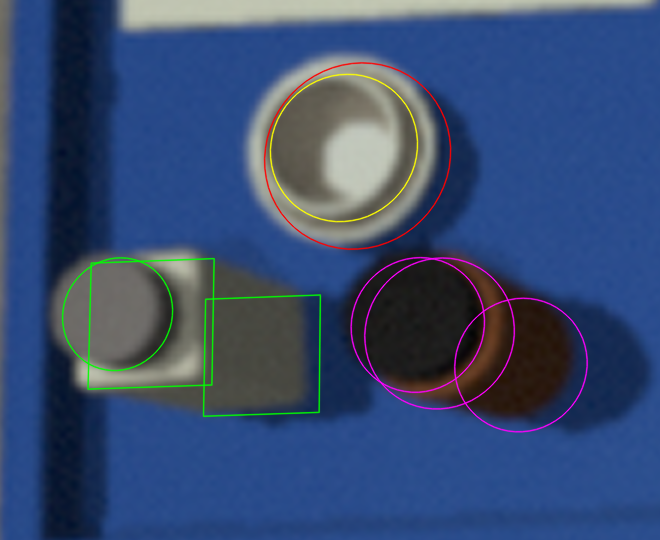

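View pics/o_s.png

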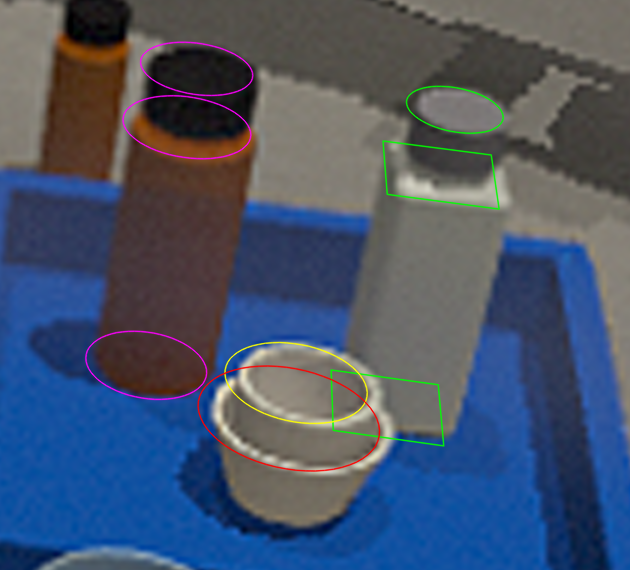

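```bash
cat > ov2.py <<'E'
from ov import *
import sys
v=list(map(float,sys.argv[1:])) # sx sy syaw rx ry cx cy
m=model(v[0],v[1],np.radians(v[2]),v[3],v[4],v[5],v[6],v[5],v[6])
kw=list(np.load('w1.npz').values());kt,ks=cal('top'),cal('scene')
P=[draw(cv2.imread('pics/w1.png'),kw,m,4,(180,150,150,110)),draw(cv2.imread('pics/top0.png'),kt,m,6,(75,165,110,90)),draw(cv2.imread('pics/scene0.png'),ks,m,6,(335,140,105,95))]
P=[cv2.resize(p,None,fx=300/p.shape[0]*1.,fy=300/p.shape[0]) for p in P]
w=np.full((600,800,3),0,np.uint8); w[:300,:P[0].shape[1]]=P[0];w[:300,410:410+P[1].shape[1]]=P[1][:,:390];w[300:,:P[2].shape[1]]=P[2]
cv2.imwrite('pics/o2.png',w)
E
python3 ov2.py 457 345.5 2 454.5 243.5 530.5 302
```

```text
(no output)
```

View pics/o2.png

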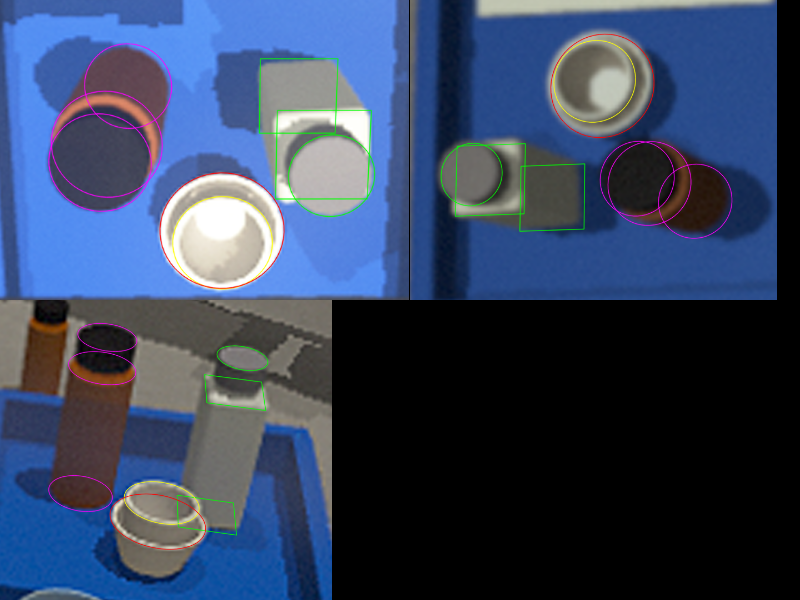

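Call:
drive_tool(
  commands=[
    {"dx": 28, "dy": 28, "dz": -5, "yaw": 0},
    {"dx": 28, "dy": 28, "dz": -5, "yaw": 0},
    {"dx": 0, "dy": 0, "dz": -40, "yaw": 0},
    {"dx": 0, "dy": 0, "dz": -40, "yaw": 0},
    {"dx": 0, "dy": 0, "dz": 0, "yaw": 0},
  ],
)

```text
t: 4.53
eef_pos: [453.2, 346.1, 220.7]
tcp_rot: [-3.137, -0.01, -3.101]
ft_force: [0.7, -0.6, -1.1]
opening: 0.998
```

Call:
drive_tool(
  commands=[
    {"dx": 0, "dy": 0, "dz": -40, "yaw": 0},
    {"dx": 0, "dy": 0, "dz": -40, "yaw": 0},
    {"dx": 0, "dy": 0, "dz": -36, "yaw": 0},
    {"dx": 0, "dy": 0, "dz": -27, "yaw": 0},
    {"dx": 0, "dy": 0, "dz": 0, "yaw": 0},
  ],
)

```text
t: 4.95
eef_pos: [454.4, 346.0, 81.6]
tcp_rot: [-3.139, -0.005, -3.102]
ft_force: [-0.8, -0.1, 0.2]
opening: 1.0
```

Call:
drive_tool(
  commands=[
    {"dx": 0, "dy": 0, "dz": 0, "yaw": 0},
    {"dx": 0, "dy": 0, "dz": 0, "yaw": 0},
  ],
)

```text
t: 5.12
eef_pos: [457.1, 347.3, 87.1]
tcp_rot: [3.14, 0.003, -3.103]
ft_force: [0.2, -0.2, 0.8]
opening: 1.006
```

Call:
drive_tool(
  commands=[
    {"dx": 0, "dy": 0, "dz": 0, "yaw": 0},
    {"dx": 0, "dy": 0, "dz": 0, "yaw": 0},
    {"dx": 0, "dy": 0, "dz": 0, "yaw": 0},
    {"dx": 0, "dy": 0, "dz": 0, "yaw": 0},
    {"dx": 0, "dy": 0, "dz": 0, "yaw": 0},
  ],
  grip=0.4,
)

```text
t: 5.53
eef_pos: [456.3, 346.1, 85.1]
tcp_rot: [3.141, 0.001, -3.103]
ft_force: [0.2, 0.3, 0.1]
opening: 0.706
```

Call:
drive_tool(
  commands=[
    {"dx": 0, "dy": 0, "dz": 0, "yaw": 0},
    {"dx": 0, "dy": 0, "dz": 0, "yaw": 0},
    {"dx": 0, "dy": 0, "dz": 0, "yaw": 0},
    {"dx": 0, "dy": 0, "dz": 0, "yaw": 0},
    {"dx": 0, "dy": 0, "dz": 0, "yaw": 0},
  ],
  grip=0,
)

```text
t: 5.95
eef_pos: [456.2, 346.1, 84.5]
tcp_rot: [3.142, 0.0, -3.103]
ft_force: [0.3, 0.3, 0.7]
opening: 0.485
```

Call:
drive_tool(
  commands=[
    {"dx": 0, "dy": 0, "dz": 0, "yaw": 0},
    {"dx": 0, "dy": 0, "dz": 0, "yaw": 0},
    {"dx": 0, "dy": 0, "dz": 0, "yaw": 0},
  ],
)

```text
t: 6.2
eef_pos: [456.1, 346.1, 84.5]
tcp_rot: [3.142, -0.0, -3.103]
ft_force: [0.5, 0.7, 0.4]
opening: 0.485
```

```bash
python3 - <<'E'
from h import *
s=env.state(); print(s['t'],s['eef_pos'],s['tcp_rot'],s['opening'],s['ft_force'])
snap('top','top1');snap('scene','sc1')
a=cv2.imread('pics/sc1.png')[110:300,280:470];cv2.imwrite('pics/sc1z.png',cv2.resize(a,None,fx=3,fy=3))
E
```

```text
6.2 [456.11984476 346.06767365  84.52349373] [ 3.14153504e+00 -3.39421149e-05 -3.10334555e+00] 0.4845178562397365 [0.47952832 0.71674792 0.3713929 ]
```

View pics/sc1z.png

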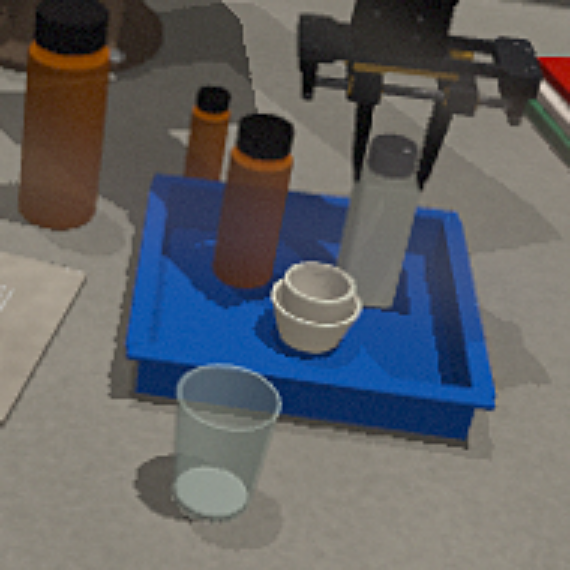

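Call:
drive_tool(
  commands=[
    {"dx": 0, "dy": 0, "dz": 8, "yaw": 0},
    {"dx": 0, "dy": 0, "dz": 18, "yaw": 0},
    {"dx": 0, "dy": 0, "dz": 28, "yaw": 0},
    {"dx": 0, "dy": 0, "dz": 34, "yaw": 0},
    {"dx": 0, "dy": 0, "dz": 34, "yaw": 0},
  ],
)

```text
t: 6.72
eef_pos: [455.6, 345.7, 208.0]
tcp_rot: [-3.141, -0.001, -3.103]
ft_force: [0.3, 0.6, -1.5]
opening: 0.481
```

Call:
drive_tool(
  commands=[
    {"dx": 4, "dy": -4, "dz": 32, "yaw": 0},
    {"dx": 8, "dy": -12, "dz": 26, "yaw": 0},
    {"dx": 12, "dy": -20, "dz": 16, "yaw": 0},
    {"dx": 14, "dy": -28, "dz": 6, "yaw": 0},
    {"dx": 12, "dy": -33, "dz": 0, "yaw": 0},
  ],
)

```text
t: 7.13
eef_pos: [506.8, 248.9, 288.9]
tcp_rot: [3.14, 0.003, -3.102]
ft_force: [-0.3, -0.6, -3.1]
opening: 0.481
```

Call:
drive_tool(
  commands=[
    {"dx": 10, "dy": -35, "dz": 0, "yaw": 0},
    {"dx": 10, "dy": -35, "dz": 0, "yaw": 0},
    {"dx": 10, "dy": -35, "dz": 0, "yaw": 0},
    {"dx": 10, "dy": -35, "dz": 0, "yaw": 0},
    {"dx": 5, "dy": -35, "dz": 0, "yaw": 0},
  ],
)

```text
t: 7.55
eef_pos: [551.4, 72.2, 286.9]
tcp_rot: [3.141, 0.0, -3.103]
ft_force: [0.8, -0.8, -2.6]
opening: 0.483
```

Call:
drive_tool(
  commands=[
    {"dx": 0, "dy": -35, "dz": 0, "yaw": 0},
    {"dx": 0, "dy": -35, "dz": 0, "yaw": 0},
    {"dx": 0, "dy": -35, "dz": 0, "yaw": 0},
    {"dx": -4, "dy": -35, "dz": 0, "yaw": 0},
    {"dx": -5, "dy": -35, "dz": 0, "yaw": 0},
  ],
)

```text
t: 7.97
eef_pos: [541.5, -102.5, 286.9]
tcp_rot: [3.141, -0.0, -3.103]
ft_force: [-0.1, 0.1, -2.0]
opening: 0.488
```

Call:
drive_tool(
  commands=[
    {"dx": -8, "dy": -35, "dz": 0, "yaw": 0},
    {"dx": -10, "dy": -35, "dz": 0, "yaw": 0},
    {"dx": -10, "dy": -35, "dz": 0, "yaw": 0},
    {"dx": -10, "dy": -35, "dz": 0, "yaw": 0},
    {"dx": -10, "dy": -35, "dz": 0, "yaw": 0},
  ],
)

```text
t: 8.38
eef_pos: [493.0, -277.4, 287.0]
tcp_rot: [3.141, -0.0, -3.103]
ft_force: [0.7, -0.6, -1.8]
opening: 0.485
```

Call:
drive_tool(
  commands=[
    {"dx": -4, "dy": -30, "dz": 0, "yaw": 0},
    {"dx": -2, "dy": -22, "dz": 0, "yaw": 0},
    {"dx": 0, "dy": -12, "dz": 0, "yaw": 0},
    {"dx": 0, "dy": 0, "dz": 0, "yaw": 0},
    {"dx": 0, "dy": 0, "dz": 0, "yaw": 0},
  ],
)

```text
t: 8.8
eef_pos: [488.0, -339.5, 286.5]
tcp_rot: [3.141, -0.0, -3.104]
ft_force: [0.2, 1.4, -2.2]
opening: 0.483
```

Call:
drive_tool(
  commands=[
    {"dx": 0, "dy": -8, "dz": -20, "yaw": 0},
    {"dx": 0, "dy": 0, "dz": -35, "yaw": 0},
    {"dx": 0, "dy": 0, "dz": -38, "yaw": 0},
    {"dx": 0, "dy": 0, "dz": -38, "yaw": 0},
    {"dx": 0, "dy": 0, "dz": -30, "yaw": 0},
  ],
)

```text
t: 9.22
eef_pos: [488.0, -345.6, 123.5]
tcp_rot: [3.14, -0.001, -3.102]
ft_force: [-1.5, -0.4, -1.6]
opening: 0.482
```

Call:
drive_tool(
  commands=[
    {"dx": 0, "dy": 0, "dz": -18, "yaw": 0},
    {"dx": 0, "dy": 0, "dz": -8, "yaw": 0},
    {"dx": 0, "dy": 0, "dz": 0, "yaw": 0},
    {"dx": 0, "dy": 0, "dz": 0, "yaw": 0},
    {"dx": 0, "dy": 0, "dz": 0, "yaw": 0},
  ],
)

```text
t: 9.63
eef_pos: [489.0, -348.0, 101.3]
tcp_rot: [-3.14, 0.002, -3.103]
ft_force: [-0.0, 0.3, -1.5]
opening: 0.481
```

```bash
python3 - <<'E'
from h import *
s=env.state(); print(s['t'],s['eef_pos'],s['ft_force'])
snap('scene','sc2');snap('top','top2')
a=cv2.imread('pics/sc2.png')[80:270,80:270];cv2.imwrite('pics/sc2z.png',cv2.resize(a,None,fx=3,fy=3))
E
```

```text
9.6333 [ 488.97573058 -347.99135611  101.25038824] [-0.01078499  0.27231053 -1.53758344]
```

View pics/sc2z.png

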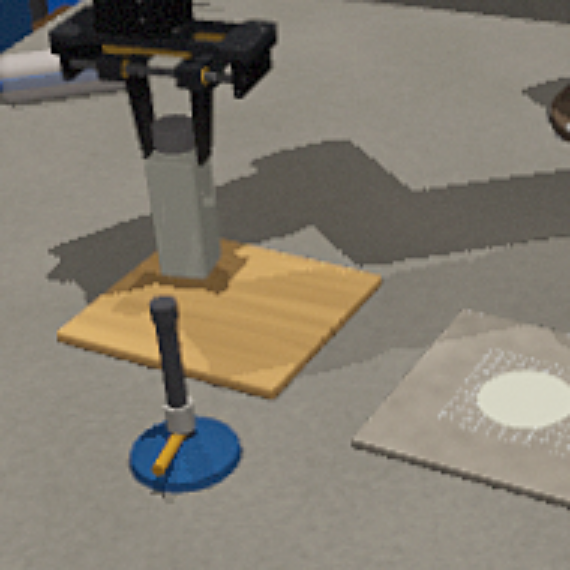

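The bottle hangs just above the board, well inside its edges. I'm lowering it.

Call:
drive_tool(
  commands=[
    {"dx": 0, "dy": 0, "dz": -3, "yaw": 0},
    {"dx": 0, "dy": 0, "dz": -3, "yaw": 0},
    {"dx": 0, "dy": 0, "dz": -2, "yaw": 0},
    {"dx": 0, "dy": 0, "dz": -1, "yaw": 0},
    {"dx": 0, "dy": 0, "dz": 0, "yaw": 0},
  ],
)

```text
t: 10.15
eef_pos: [488.4, -347.8, 91.4]
tcp_rot: [-3.141, 0.001, -3.103]
ft_force: [-1.0, 3.1, 7.9]
opening: 0.481
```

Call:
drive_tool(
  commands=[
    {"dx": 0, "dy": 0, "dz": -1, "yaw": 0},
    {"dx": 0, "dy": 0, "dz": 0, "yaw": 0},
    {"dx": 0, "dy": 0, "dz": 0, "yaw": 0},
  ],
)

```text
t: 10.4
eef_pos: [488.6, -347.9, 91.3]
tcp_rot: [-3.141, 0.002, -3.103]
ft_force: [-2.1, 5.2, 16.8]
opening: 0.484
```

Call:
drive_tool(
  commands=[
    {"dx": 0, "dy": 0, "dz": 1, "yaw": 0},
    {"dx": 0, "dy": 0, "dz": 0, "yaw": 0},
  ],
)

```text
t: 10.57
eef_pos: [488.3, -348.0, 91.3]
tcp_rot: [-3.141, 0.001, -3.103]
ft_force: [-1.7, 2.4, 9.3]
opening: 0.482
```

Call:
drive_tool(
  commands=[
    {"dx": 0, "dy": 0, "dz": 0, "yaw": 0},
    {"dx": 0, "dy": 0, "dz": 0, "yaw": 0},
    {"dx": 0, "dy": 0, "dz": 0, "yaw": 0},
    {"dx": 0, "dy": 0, "dz": 0, "yaw": 0},
    {"dx": 0, "dy": 0, "dz": 0, "yaw": 0},
  ],
  grip=1,
)

```text
t: 10.98
eef_pos: [488.1, -347.9, 90.3]
tcp_rot: [3.141, -0.0, -3.103]
ft_force: [0.9, -0.2, 0.1]
opening: 0.779
```

Call:
drive_tool(
  commands=[
    {"dx": 0, "dy": 0, "dz": 0, "yaw": 0},
    {"dx": 0, "dy": 0, "dz": 0, "yaw": 0},
    {"dx": 0, "dy": 0, "dz": 0, "yaw": 0},
    {"dx": 0, "dy": 0, "dz": 10, "yaw": 0},
    {"dx": 0, "dy": 0, "dz": 25, "yaw": 0},
  ],
)

```text
t: 11.4
eef_pos: [487.1, -347.0, 123.8]
tcp_rot: [3.138, -0.004, -3.103]
ft_force: [0.2, -0.1, 0.3]
opening: 0.996
```

Call:
drive_tool(
  commands=[
    {"dx": 0, "dy": 0, "dz": 35, "yaw": 0},
    {"dx": 0, "dy": 0, "dz": 40, "yaw": 0},
    {"dx": 0, "dy": 0, "dz": 40, "yaw": 0},
    {"dx": 0, "dy": 15, "dz": 35, "yaw": 0},
    {"dx": 8, "dy": 28, "dz": 10, "yaw": 0},
  ],
)

```text
t: 11.82
eef_pos: [496.4, -307.0, 291.9]
tcp_rot: [-3.136, 0.006, -3.106]
ft_force: [0.4, -0.1, -0.6]
opening: 1.0
```

```bash
python3 - <<'E'
from h import *
s=env.state(); print(s['t'],s['eef_pos'],s['opening'])
snap('scene','sc3')
a=cv2.imread('pics/sc3.png')[80:270,80:270];cv2.imwrite('pics/sc3z.png',cv2.resize(a,None,fx=3,fy=3))
E
```

```text
11.8167 [ 496.3907362  -306.9840717   291.94736169] 1.0003481146037903
```

View pics/sc3z.png

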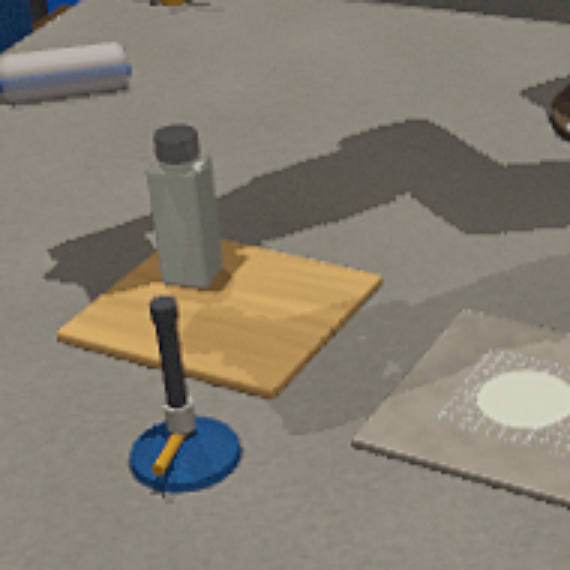

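The square bottle stands upright on the board. Next is the round bottle.

Call:
drive_tool(
  commands=[
    {"dx": 10, "dy": 35, "dz": 0, "yaw": 0},
    {"dx": 10, "dy": 36, "dz": 0, "yaw": 0},
    {"dx": 10, "dy": 36, "dz": 0, "yaw": 0},
    {"dx": 10, "dy": 36, "dz": 0, "yaw": 0},
    {"dx": 8, "dy": 36, "dz": 0, "yaw": 0},
  ],
)

```text
t: 12.28
eef_pos: [544.2, -124.1, 286.1]
tcp_rot: [-3.142, 0.0, -3.103]
ft_force: [0.4, 0.4, -0.5]
opening: 1.0
```

Call:
drive_tool(
  commands=[
    {"dx": 4, "dy": 36, "dz": 0, "yaw": 0},
    {"dx": 0, "dy": 36, "dz": 0, "yaw": 0},
    {"dx": 0, "dy": 36, "dz": 0, "yaw": 0},
    {"dx": -4, "dy": 36, "dz": 0, "yaw": 0},
    {"dx": -8, "dy": 36, "dz": 0, "yaw": 0},
  ],
)

```text
t: 12.7
eef_pos: [535.9, 55.8, 285.9]
tcp_rot: [3.141, 0.0, -3.103]
ft_force: [0.4, 0.4, -0.2]
opening: 0.999
```

Call:
drive_tool(
  commands=[
    {"dx": -12, "dy": 36, "dz": 0, "yaw": 0},
    {"dx": -14, "dy": 36, "dz": 0, "yaw": 0},
    {"dx": -14, "dy": 36, "dz": 0, "yaw": 0},
    {"dx": -14, "dy": 34, "dz": 0, "yaw": 0},
    {"dx": -14, "dy": 26, "dz": 0, "yaw": 0},
  ],
)

```text
t: 13.12
eef_pos: [466.9, 224.2, 286.0]
tcp_rot: [3.141, 0.0, -3.102]
ft_force: [0.9, -0.1, 0.1]
opening: 0.997
```

Call:
drive_tool(
  commands=[
    {"dx": -10, "dy": 14, "dz": 0, "yaw": 0},
    {"dx": -4, "dy": 8, "dz": 0, "yaw": 0},
    {"dx": 0, "dy": 0, "dz": 0, "yaw": 0},
    {"dx": 0, "dy": 0, "dz": 0, "yaw": 0},
    {"dx": 0, "dy": 0, "dz": 0, "yaw": 0},
  ],
)

```text
t: 13.53
eef_pos: [454.7, 243.2, 285.6]
tcp_rot: [-3.141, 0.0, -3.104]
ft_force: [0.2, -0.8, 0.4]
opening: 0.999
```

Call:
drive_tool(
  commands=[
    {"dx": 0, "dy": 0, "dz": -25, "yaw": 0},
    {"dx": 0, "dy": 0, "dz": -40, "yaw": 0},
    {"dx": 0, "dy": 0, "dz": -40, "yaw": 0},
    {"dx": 0, "dy": 0, "dz": -40, "yaw": 0},
    {"dx": 0, "dy": 0, "dz": -30, "yaw": 0},
  ],
)

```text
t: 13.95
eef_pos: [453.9, 242.6, 108.0]
tcp_rot: [-3.141, -0.002, -3.105]
ft_force: [1.3, 0.0, -0.0]
opening: 0.999
```

Call:
drive_tool(
  commands=[
    {"dx": 0, "dy": 0, "dz": -18, "yaw": 0},
    {"dx": 0, "dy": 0, "dz": -8, "yaw": 0},
    {"dx": 0, "dy": 0, "dz": 0, "yaw": 0},
    {"dx": 0, "dy": 0, "dz": 0, "yaw": 0},
    {"dx": 0, "dy": 0, "dz": 0, "yaw": 0},
  ],
)

```text
t: 14.37
eef_pos: [455.1, 244.1, 85.8]
tcp_rot: [3.141, 0.002, -3.104]
ft_force: [-0.1, -0.1, 0.3]
opening: 1.001
```

Call:
drive_tool(
  commands=[
    {"dx": 0, "dy": 0, "dz": 0, "yaw": 0},
    {"dx": 0, "dy": 0, "dz": 0, "yaw": 0},
    {"dx": 0, "dy": 0, "dz": 0, "yaw": 0},
    {"dx": 0, "dy": 0, "dz": 0, "yaw": 0},
    {"dx": 0, "dy": 0, "dz": 0, "yaw": 0},
  ],
  grip=0,
)

```text
t: 14.78
eef_pos: [454.2, 244.2, 84.8]
tcp_rot: [3.141, 0.0, -3.103]
ft_force: [-0.7, -0.8, 0.5]
opening: 0.705
```

Call:
drive_tool(
  commands=[
    {"dx": 0, "dy": 0, "dz": 0, "yaw": 0},
    {"dx": 0, "dy": 0, "dz": 0, "yaw": 0},
    {"dx": 0, "dy": 0, "dz": 0, "yaw": 0},
    {"dx": 0, "dy": 0, "dz": 0, "yaw": 0},
    {"dx": 0, "dy": 0, "dz": 0, "yaw": 0},
  ],
)

```text
t: 15.2
eef_pos: [454.1, 244.1, 84.5]
tcp_rot: [3.142, -0.0, -3.103]
ft_force: [0.8, 0.4, 0.1]
opening: 0.54
```

```bash
python3 - <<'E'
from h import *
s=env.state(); print(s['t'],s['eef_pos'],s['tcp_rot'],s['opening'],s['ft_force'])
snap('scene','sc4');snap('top','top4')
a=cv2.imread('pics/sc4.png')[110:300,280:470];cv2.imwrite('pics/sc4z.png',cv2.resize(a,None,fx=3,fy=3))
E
```

```text
15.2 [454.11461538 244.06751917  84.54623968] [ 3.14153094e+00 -3.53812258e-05 -3.10331060e+00] 0.5398010901969291 [0.8186565  0.42610577 0.0748254 ]
```

View pics/sc4z.png

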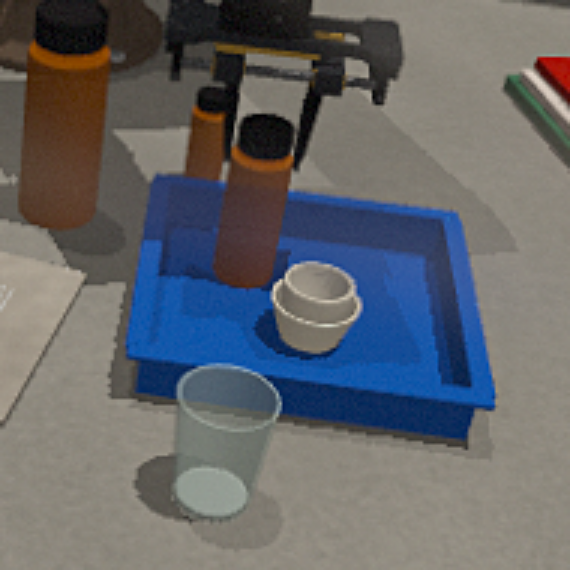

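Call:
drive_tool(
  commands=[
    {"dx": 0, "dy": 0, "dz": 8, "yaw": 0},
    {"dx": 0, "dy": 0, "dz": 18, "yaw": 0},
    {"dx": 0, "dy": 0, "dz": 28, "yaw": 0},
    {"dx": 0, "dy": 0, "dz": 34, "yaw": 0},
    {"dx": 0, "dy": 0, "dz": 34, "yaw": 0},
  ],
)

```text
t: 15.72
eef_pos: [453.4, 243.8, 208.0]
tcp_rot: [-3.141, -0.002, -3.103]
ft_force: [1.8, 1.1, -3.5]
opening: 0.535
```

Call:
drive_tool(
  commands=[
    {"dx": 4, "dy": -4, "dz": 32, "yaw": 0},
    {"dx": 10, "dy": -12, "dz": 26, "yaw": 0},
    {"dx": 16, "dy": -20, "dz": 16, "yaw": 0},
    {"dx": 18, "dy": -28, "dz": 6, "yaw": 0},
    {"dx": 18, "dy": -33, "dz": 0, "yaw": 0},
  ],
)

```text
t: 16.13
eef_pos: [520.7, 146.8, 289.0]
tcp_rot: [3.141, 0.003, -3.101]
ft_force: [0.5, 0.2, -3.5]
opening: 0.539
```

Call:
drive_tool(
  commands=[
    {"dx": 15, "dy": -35, "dz": 0, "yaw": 0},
    {"dx": 10, "dy": -35, "dz": 0, "yaw": 0},
    {"dx": 5, "dy": -35, "dz": 0, "yaw": 0},
    {"dx": 0, "dy": -35, "dz": 0, "yaw": 0},
    {"dx": 0, "dy": -35, "dz": 0, "yaw": 0},
  ],
)

```text
t: 16.55
eef_pos: [549.6, -29.6, 286.6]
tcp_rot: [3.141, -0.001, -3.103]
ft_force: [0.4, -1.0, -3.0]
opening: 0.535
```

Call:
drive_tool(
  commands=[
    {"dx": 0, "dy": -35, "dz": 0, "yaw": 0},
    {"dx": 0, "dy": -35, "dz": 0, "yaw": 0},
    {"dx": 0, "dy": -35, "dz": 0, "yaw": 0},
    {"dx": 0, "dy": -35, "dz": 0, "yaw": 0},
    {"dx": 0, "dy": -35, "dz": 0, "yaw": 0},
  ],
)

```text
t: 16.97
eef_pos: [549.4, -204.5, 286.8]
tcp_rot: [3.141, -0.001, -3.103]
ft_force: [0.5, 0.0, -2.8]
opening: 0.537
```

Call:
drive_tool(
  commands=[
    {"dx": 0, "dy": -28, "dz": 0, "yaw": 0},
    {"dx": 0, "dy": -20, "dz": 0, "yaw": 0},
    {"dx": 0, "dy": -11, "dz": 0, "yaw": 0},
    {"dx": 0, "dy": 0, "dz": 0, "yaw": 0},
    {"dx": 0, "dy": 0, "dz": 0, "yaw": 0},
  ],
)

```text
t: 17.38
eef_pos: [549.9, -261.5, 286.4]
tcp_rot: [3.141, -0.001, -3.104]
ft_force: [-0.5, 0.7, -3.0]
opening: 0.537
```

Call:
drive_tool(
  commands=[
    {"dx": 0, "dy": 0, "dz": -20, "yaw": 0},
    {"dx": 0, "dy": 0, "dz": -35, "yaw": 0},
    {"dx": 0, "dy": 0, "dz": -38, "yaw": 0},
    {"dx": 0, "dy": 0, "dz": -38, "yaw": 0},
    {"dx": 0, "dy": 0, "dz": -30, "yaw": 0},
  ],
)

```text
t: 17.8
eef_pos: [549.6, -259.8, 123.5]
tcp_rot: [3.14, -0.001, -3.102]
ft_force: [0.9, -0.1, -2.7]
opening: 0.534
```

Call:
drive_tool(
  commands=[
    {"dx": 0, "dy": 0, "dz": -18, "yaw": 0},
    {"dx": 0, "dy": 0, "dz": -8, "yaw": 0},
    {"dx": 0, "dy": 0, "dz": 0, "yaw": 0},
    {"dx": 0, "dy": 0, "dz": 0, "yaw": 0},
    {"dx": 0, "dy": 0, "dz": 0, "yaw": 0},
  ],
)

```text
t: 18.22
eef_pos: [551.0, -261.9, 101.3]
tcp_rot: [-3.14, 0.002, -3.103]
ft_force: [-0.2, 0.0, -3.3]
opening: 0.535
```

Call:
drive_tool(
  commands=[
    {"dx": 0, "dy": 0, "dz": -3, "yaw": 0},
    {"dx": 0, "dy": 0, "dz": -2, "yaw": 0},
    {"dx": 0, "dy": 0, "dz": -2, "yaw": 0},
    {"dx": 0, "dy": 0, "dz": -1, "yaw": 0},
    {"dx": 0, "dy": 0, "dz": 0, "yaw": 0},
  ],
)

```text
t: 18.63
eef_pos: [550.2, -262.0, 91.6]
tcp_rot: [3.142, 0.0, -3.103]
ft_force: [0.1, -0.4, -2.3]
opening: 0.536
```

Call:
drive_tool(
  commands=[
    {"dx": 0, "dy": 0, "dz": -1, "yaw": 0},
    {"dx": 0, "dy": 0, "dz": 0, "yaw": 0},
    {"dx": 0, "dy": 0, "dz": 0, "yaw": 0},
  ],
)

```text
t: 18.88
eef_pos: [550.5, -262.2, 91.5]
tcp_rot: [-3.141, 0.001, -3.103]
ft_force: [-0.8, 0.3, 6.0]
opening: 0.538
```

Call:
drive_tool(
  commands=[
    {"dx": 0, "dy": 0, "dz": 0, "yaw": 0},
    {"dx": 0, "dy": 0, "dz": 0, "yaw": 0},
    {"dx": 0, "dy": 0, "dz": 0, "yaw": 0},
    {"dx": 0, "dy": 0, "dz": 0, "yaw": 0},
    {"dx": 0, "dy": 0, "dz": 0, "yaw": 0},
  ],
  grip=1,
)

```text
t: 19.3
eef_pos: [550.1, -261.9, 90.5]
tcp_rot: [3.141, -0.0, -3.103]
ft_force: [-0.7, 0.1, -0.5]
opening: 0.828
```

Call:
drive_tool(
  commands=[
    {"dx": 0, "dy": 0, "dz": 0, "yaw": 0},
    {"dx": 0, "dy": 0, "dz": 0, "yaw": 0},
    {"dx": 0, "dy": 0, "dz": 0, "yaw": 0},
    {"dx": 0, "dy": 0, "dz": 10, "yaw": 0},
    {"dx": 0, "dy": 0, "dz": 25, "yaw": 0},
  ],
)

```text
t: 19.72
eef_pos: [548.9, -261.2, 123.8]
tcp_rot: [3.139, -0.004, -3.103]
ft_force: [0.6, -0.2, 0.8]
opening: 1.001
```

Call:
drive_tool(
  commands=[
    {"dx": 0, "dy": 0, "dz": 35, "yaw": 0},
    {"dx": 0, "dy": 0, "dz": 40, "yaw": 0},
    {"dx": 0, "dy": 10, "dz": 40, "yaw": 0},
    {"dx": 0, "dy": 24, "dz": 34, "yaw": 0},
    {"dx": 0, "dy": 30, "dz": 10, "yaw": 0},
  ],
)

```text
t: 20.13
eef_pos: [551.1, -198.8, 290.7]
tcp_rot: [-3.138, 0.007, -3.105]
ft_force: [1.1, -0.4, -0.2]
opening: 0.995
```

```bash
python3 - <<'E'
from h import *
s=env.state(); print(s['t'],s['eef_pos'],s['opening'])
snap('scene','sc5')
a=cv2.imread('pics/sc5.png')[80:270,80:270];cv2.imwrite('pics/sc5z.png',cv2.resize(a,None,fx=3,fy=3))
E
```

```text
20.1333 [ 551.09917517 -198.84878695  290.74210402] 0.9948249963650887
```

View pics/sc5z.png

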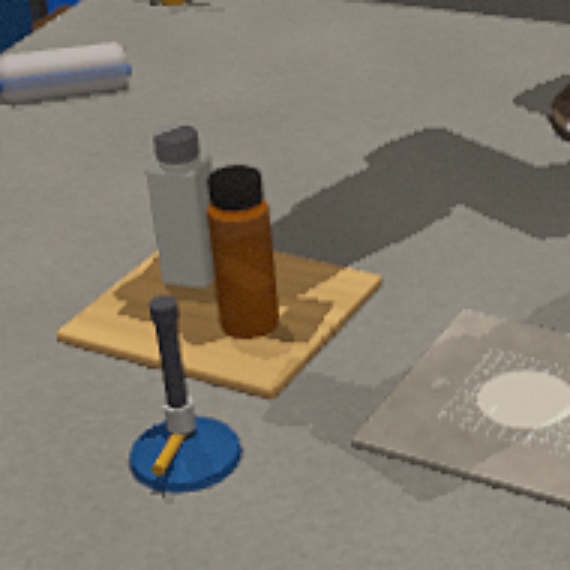

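Both bottles stand on the board. On to the crucible.

Call:
drive_tool(
  commands=[
    {"dx": 0, "dy": 36, "dz": 0, "yaw": 0},
    {"dx": 0, "dy": 38, "dz": 0, "yaw": 0},
    {"dx": 0, "dy": 38, "dz": 0, "yaw": 0},
    {"dx": 0, "dy": 38, "dz": 0, "yaw": 0},
    {"dx": 0, "dy": 38, "dz": 0, "yaw": 0},
  ],
)

```text
t: 20.6
eef_pos: [549.6, -8.2, 285.1]
tcp_rot: [3.142, 0.0, -3.103]
ft_force: [0.2, 0.3, 0.5]
opening: 0.997
```

Call:
drive_tool(
  commands=[
    {"dx": 0, "dy": 38, "dz": 0, "yaw": 0},
    {"dx": 0, "dy": 38, "dz": 0, "yaw": 0},
    {"dx": 0, "dy": 38, "dz": 0, "yaw": 0},
    {"dx": -5, "dy": 38, "dz": 0, "yaw": 0},
    {"dx": -10, "dy": 38, "dz": 0, "yaw": 0},
  ],
)

```text
t: 21.02
eef_pos: [534.9, 181.8, 284.8]
tcp_rot: [3.141, 0.0, -3.103]
ft_force: [0.7, 0.7, -0.6]
opening: 0.999
```

Call:
drive_tool(
  commands=[
    {"dx": -15, "dy": 34, "dz": 0, "yaw": 0},
    {"dx": -20, "dy": 30, "dz": 0, "yaw": 0},
    {"dx": -20, "dy": 26, "dz": 0, "yaw": 0},
    {"dx": -15, "dy": 20, "dz": 0, "yaw": 0},
    {"dx": -10, "dy": 12, "dz": 0, "yaw": 0},
  ],
)

```text
t: 21.43
eef_pos: [453.3, 303.9, 285.1]
tcp_rot: [3.141, 0.0, -3.101]
ft_force: [-0.4, 0.7, -0.0]
opening: 1.0
```

Call:
drive_tool(
  commands=[
    {"dx": 0, "dy": 0, "dz": 0, "yaw": 0},
    {"dx": 0, "dy": 0, "dz": 0, "yaw": 0},
    {"dx": 0, "dy": 0, "dz": 0, "yaw": 0},
    {"dx": 0, "dy": 0, "dz": 0, "yaw": 0},
  ],
)

```text
t: 21.77
eef_pos: [455.8, 301.3, 284.6]
tcp_rot: [-3.142, 0.0, -3.104]
ft_force: [-0.4, 0.2, -0.4]
opening: 0.997
```

```bash
python3 - <<'E'
from ov import *
s=env.state(); print(s['t'],s['eef_pos'],s['tcp_rot'])
k=cal('wrist'); snap('wrist','w2')
m=[(circ(530.5,302,58,28),(0,255,255)),(circ(530.5,302,41,36),(0,0,255))]
cv2.imwrite('pics/w2o.png',draw(cv2.imread('pics/w2.png'),k,m,4,(180,100,160,140)))
cv2.imwrite('pics/w2t.png',draw(snap('top','top5')[:,:,::-1].copy(),cal('top'),m,6,(75,165,110,90)))
E
```

```text
21.7667 [455.75406576 301.2765359  284.61141314] [-3.14153221e+00  6.36763157e-05 -3.10439430e+00]
```

View pics/w2o.png

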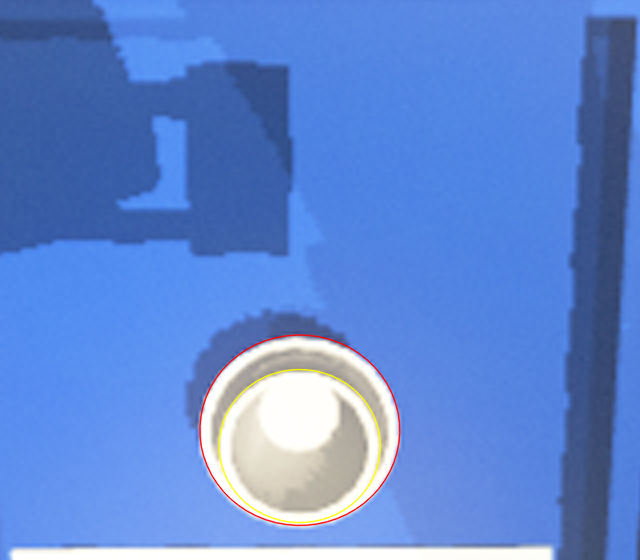

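View pics/w2.png

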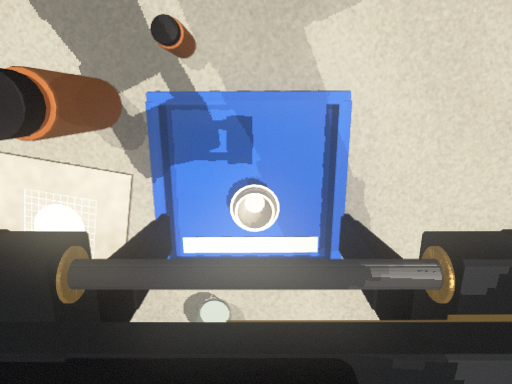

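Call:
drive_tool(
  commands=[
    {"dx": 25, "dy": 0, "dz": -20, "yaw": 0},
    {"dx": 30, "dy": 0, "dz": -28, "yaw": 0},
    {"dx": 15, "dy": 0, "dz": -38, "yaw": 0},
    {"dx": 5, "dy": 0, "dz": -38, "yaw": 0},
    {"dx": 0, "dy": 0, "dz": -30, "yaw": 0},
  ],
)

```text
t: 22.28
eef_pos: [531.1, 300.8, 127.5]
tcp_rot: [-3.141, -0.001, -3.105]
ft_force: [-0.2, 0.2, -0.0]
opening: 0.999
```

Call:
drive_tool(
  commands=[
    {"dx": 0, "dy": 0, "dz": -25, "yaw": 0},
    {"dx": 0, "dy": 0, "dz": -20, "yaw": 0},
    {"dx": 0, "dy": 0, "dz": -12, "yaw": 0},
    {"dx": 0, "dy": 0, "dz": -7, "yaw": 0},
    {"dx": 0, "dy": 0, "dz": -4, "yaw": 0},
  ],
)

```text
t: 22.7
eef_pos: [530.4, 301.8, 62.1]
tcp_rot: [-3.142, -0.0, -3.104]
ft_force: [0.1, 0.4, 0.3]
opening: 0.998
```

Call:
drive_tool(
  commands=[
    {"dx": 0, "dy": 0, "dz": 0, "yaw": 0},
    {"dx": 0, "dy": 0, "dz": 0, "yaw": 0},
    {"dx": 0, "dy": 0, "dz": 0, "yaw": 0},
    {"dx": 0, "dy": 0, "dz": 0, "yaw": 0},
  ],
)

```text
t: 23.03
eef_pos: [530.5, 302.3, 63.6]
tcp_rot: [3.141, 0.002, -3.103]
ft_force: [0.2, 0.4, 0.6]
opening: 0.999
```

Call:
drive_tool(
  commands=[
    {"dx": 0, "dy": 0, "dz": -5, "yaw": 0},
    {"dx": 0, "dy": 0, "dz": -5, "yaw": 0},
    {"dx": 0, "dy": 0, "dz": -4, "yaw": 0},
    {"dx": 0, "dy": 0, "dz": -3, "yaw": 0},
    {"dx": 0, "dy": 0, "dz": -1, "yaw": 0},
  ],
)

```text
t: 23.45
eef_pos: [529.8, 302.0, 43.7]
tcp_rot: [-3.141, -0.001, -3.103]
ft_force: [-0.5, 0.2, 0.2]
opening: 0.999
```

Call:
drive_tool(
  commands=[
    {"dx": 0, "dy": 0, "dz": 0, "yaw": 0},
    {"dx": 0, "dy": 0, "dz": 0, "yaw": 0},
    {"dx": 0, "dy": 0, "dz": 0, "yaw": 0},
    {"dx": 0, "dy": 0, "dz": 0, "yaw": 0},
    {"dx": 0, "dy": 0, "dz": 0, "yaw": 0},
  ],
)

```text
t: 23.87
eef_pos: [530.2, 302.1, 44.7]
tcp_rot: [3.141, 0.0, -3.103]
ft_force: [0.4, -0.1, 0.1]
opening: 1.004
```

```bash
python3 - <<'E'
from h import *
s=env.state(); print(s['t'],s['eef_pos'],s['opening'],s['ft_force'])
snap('scene','sc6')
a=cv2.imread('pics/sc6.png')[130:290,300:460];cv2.imwrite('pics/sc6z.png',cv2.resize(a,None,fx=3.6,fy=3.6))
E
```

```text
23.8667 [530.1755745  302.12700271  44.72106199] 1.0035669490190107 [ 0.37603592 -0.07895009  0.10063022]
```

View pics/sc6z.png

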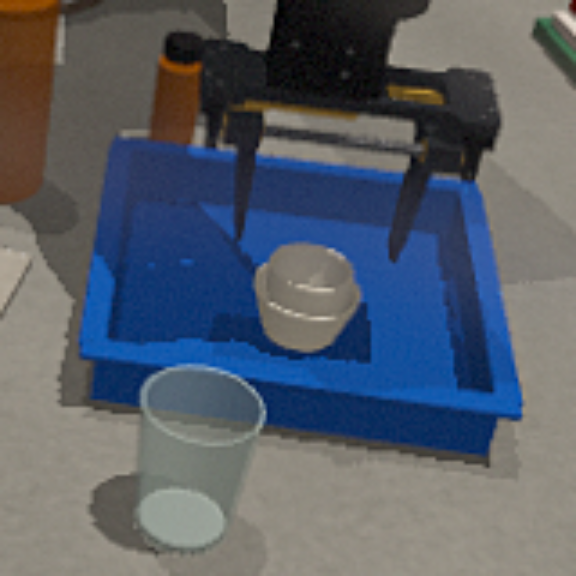

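```bash
python3 - <<'E'
from ov import *
p=proj([[530,352,44.7],[530,252,44.7],[530,302,58],[502,302,58],[558,302,58]],cal('scene'));print((p-[300,130])*3.6)
E
```

```text
[[381.04922942 293.15994716]
 [229.58867911 269.10401556]
 [308.47431574 264.62897578]
 [309.39682563 241.76207233]
 [307.4913476  288.46859861]]
```

Call:
drive_tool(
  commands=[
    {"dx": 0, "dy": 0, "dz": 0, "yaw": 0},
    {"dx": 0, "dy": 0, "dz": 0, "yaw": 0},
    {"dx": 0, "dy": 0, "dz": 0, "yaw": 0},
    {"dx": 0, "dy": 0, "dz": 0, "yaw": 0},
    {"dx": 0, "dy": 0, "dz": 0, "yaw": 0},
  ],
  grip=0.65,
)

```text
t: 24.33
eef_pos: [530.1, 302.1, 44.5]
tcp_rot: [3.141, -0.0, -3.103]
ft_force: [-0.6, -0.5, 0.0]
opening: 0.703
```

Call:
drive_tool(
  commands=[
    {"dx": 0, "dy": 0, "dz": 0, "yaw": 0},
    {"dx": 0, "dy": 0, "dz": 0, "yaw": 0},
  ],
)

```text
t: 24.5
eef_pos: [530.1, 302.1, 44.5]
tcp_rot: [3.142, -0.0, -3.103]
ft_force: [-0.2, -0.1, -0.5]
opening: 0.659
```

```bash
python3 - <<'E'
from h import *
s=env.state(); print(s['t'],s['eef_pos'],s['opening'],s['ft_force'])
snap('scene','sc7')
a=cv2.imread('pics/sc7.png')[160:250,340:440];cv2.imwrite('pics/sc7z.png',cv2.resize(a,None,fx=6,fy=6))
E
```

```text
24.5 [530.09048496 302.10199219  44.540055  ] 0.6589854133134881 [-0.22909097 -0.12131398 -0.46344887]
```

View pics/sc7z.png

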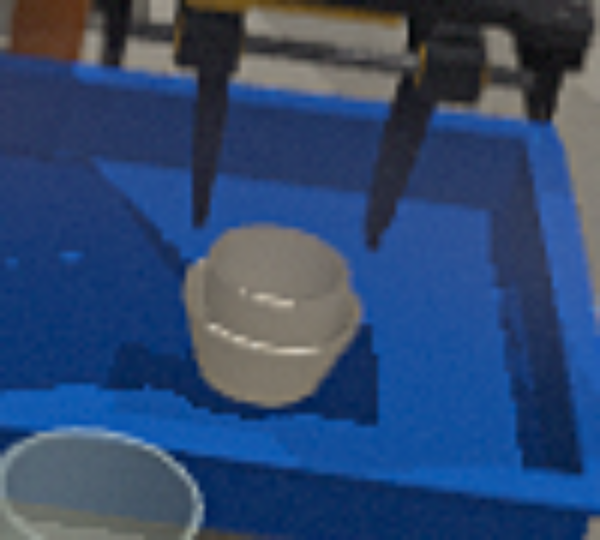

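```bash
python3 - <<'E'
from h import *
ks=cal('scene')
from scipy.optimize import least_squares
for px in((340+200/6,160+225/6),(340+373/6,160+245/6)):
    o,v=ray(px,ks); 
    s=(530-o[0])/v[0]; print('x=530:',np.round(o+s*v,1)); print('z=44:',np.round(atz(px,44,ks),1))
k=cal('wrist'); print(proj([[530,332,44],[530,272,44],[530,332,80],[530,272,80]],k))
snap('wrist','w3'); snap('top','top7')
a=cv2.imread('pics/top7.png')[120:300,60:260];cv2.imwrite('pics/top7z.png',cv2.resize(a,None,fx=3.3,fy=3.3))
E
```

```text
x=530: [530.  271.   69.4]
z=44: [490.4 273.3  44. ]
x=530: [530.  338.   72.6]
z=44: [485.1 343.7  44. ]
[[302.18786658 215.27468992]
 [210.94148416 212.08669229]
 [311.39662486 237.05695838]
 [202.31765271 233.31180187]]
```

View pics/w3.png

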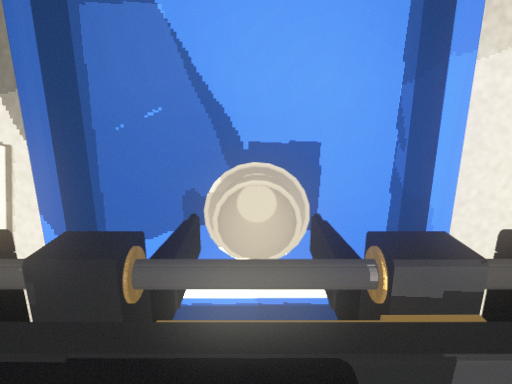

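View pics/top7z.png

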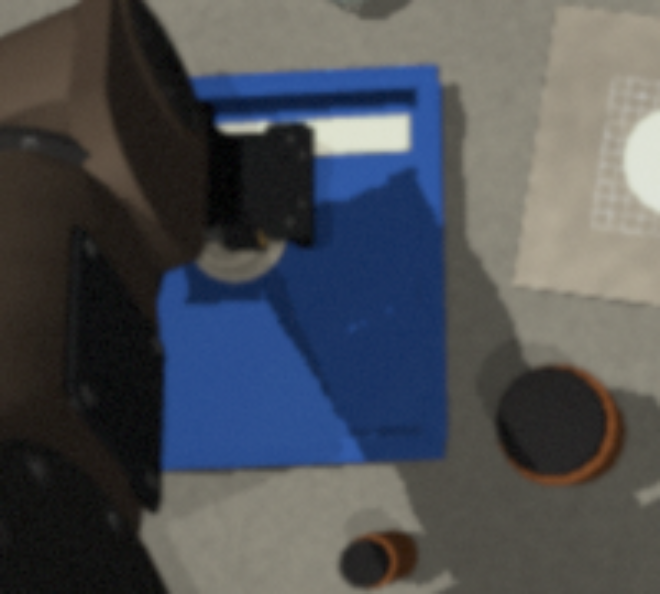

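```bash
python3 - <<'E'
from h import *
ks,k=cal('scene'),cal('wrist')
def tri(a,b):
    o1,v1=ray(a,ks);o2,v2=ray(b,k)
    s=np.linalg.lstsq(np.stack([v1,-v2],1),o2-o1,rcond=None)[0]
    p=o1+s[0]*v1;q=o2+s[1]*v2;return np.round((p+q)/2,1),np.round(p-q,1)
print(tri((340+200/6,160+225/6),(195,217)));print(tri((340+373/6,160+245/6),(318,217)))
R,_=cv2.Rodrigues(k[2]);print('cam',-R.T@k[3].ravel(), R[2])
for b in((195,217),(318,217)):
    print([np.round(atz(b,z,k),1).tolist() for z in(44,55,70,85)])
a=cv2.imread('pics/w3.png')[150:310,110:400];cv2.imwrite('pics/w3z.png',cv2.resize(a,None,fx=2.7,fy=2.7,interpolation=cv2.INTER_CUBIC))
im=env.read_camera('scene');a=im[150:240,350:430,::-1];cv2.imwrite('pics/sc8z.png',cv2.resize(np.clip(a.astype(float)*2,0,255).astype(np.uint8),None,fx=6.5,fy=6.5,interpolation=cv2.INTER_CUBIC))
E
```

```text
(array([525.6, 268.5,  67.1]), array([ 0.8,  5.4, -0.7]))
(array([522.6, 338.1,  67.7]), array([-0. ,  1.6,  0.3]))
cam [460.15443059 298.35830385 245.84959416] [ 0.2509273   0.00886268 -0.96796536]
[[533.8, 261.5, 44.0], [529.8, 263.5, 55.0], [524.3, 266.3, 70.0], [518.8, 269.0, 85.0]]
[[530.8, 342.5, 44.0], [527.0, 340.1, 55.0], [521.7, 336.8, 70.0], [516.5, 333.5, 85.0]]
```

View pics/w3z.png

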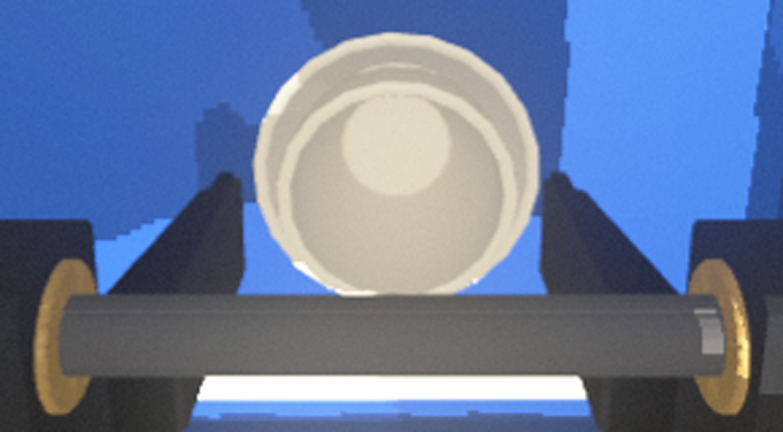

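View pics/sc8z.png

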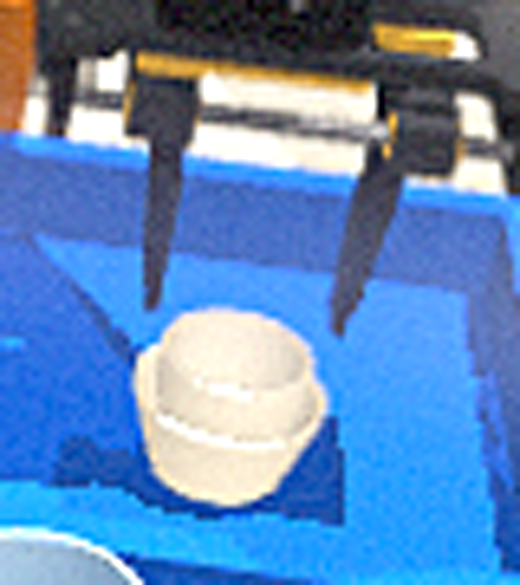

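Scene and wrist views both put the visible fingertips near z≈67, not 44. I can test this harmlessly by closing just below the rim width and reading the opening.

Call:
drive_tool(
  commands=[
    {"dx": 0, "dy": 0, "dz": 0, "yaw": 0},
    {"dx": 0, "dy": 0, "dz": 0, "yaw": 0},
    {"dx": 0, "dy": 0, "dz": 0, "yaw": 0},
    {"dx": 0, "dy": 0, "dz": 0, "yaw": 0},
    {"dx": 0, "dy": 0, "dz": 0, "yaw": 0},
  ],
  grip=0.55,
)

```text
t: 25.12
eef_pos: [530.1, 302.1, 44.6]
tcp_rot: [3.141, 0.0, -3.103]
ft_force: [-0.5, 0.3, 0.4]
opening: 0.552
```

```bash
python3 - <<'E'
from h import *
s=env.state(); print(s['t'],s['eef_pos'],s['opening'],s['ft_force'])
snap('wrist','w4')
im=env.read_camera('scene');a=im[150:240,350:430,::-1];a=cv2.resize(np.clip(a.astype(float)*2,0,255).astype(np.uint8),None,fx=5,fy=5,interpolation=cv2.INTER_CUBIC)
b=cv2.resize(cv2.imread('pics/w4.png')[150:310,170:350],None,fx=2.2,fy=2.2,interpolation=cv2.INTER_CUBIC)
o=np.zeros((450,800,3),np.uint8);o[:450,:400]=a;o[:b.shape[0],400:400+b.shape[1]]=b;cv2.imwrite('pics/w4z.png',o)
E
```

```text
25.1167 [530.14807209 302.08738282  44.57295848] 0.5522885408438616 [-0.47625862  0.27070967  0.39933208]
```

View pics/w4z.png

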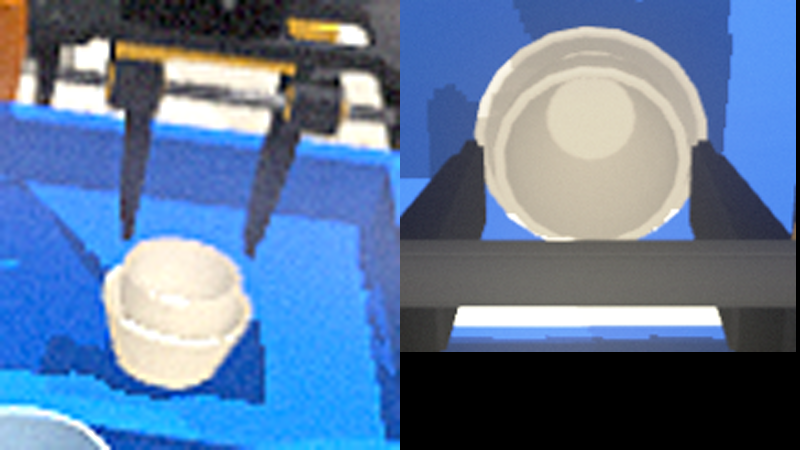

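The opening reached 52 mm with no contact, so the real tips sit about 23 mm above the reported TCP. I'll open and descend about 22 mm, checking as I go.

Call:
drive_tool(
  commands=[
    {"dx": 0, "dy": 0, "dz": 0, "yaw": 0},
    {"dx": 0, "dy": 0, "dz": 0, "yaw": 0},
    {"dx": 0, "dy": 0, "dz": 0, "yaw": 0},
    {"dx": 0, "dy": 0, "dz": 0, "yaw": 0},
    {"dx": 0, "dy": 0, "dz": 0, "yaw": 0},
  ],
  grip=1,
)

```text
t: 25.63
eef_pos: [530.1, 302.1, 44.5]
tcp_rot: [3.142, -0.0, -3.103]
ft_force: [-0.0, -0.4, 0.1]
opening: 0.841
```

Call:
drive_tool(
  commands=[
    {"dx": 0, "dy": 0, "dz": 0, "yaw": 0},
    {"dx": 0, "dy": 0, "dz": -4, "yaw": 0},
    {"dx": 0, "dy": 0, "dz": -6, "yaw": 0},
    {"dx": 0, "dy": 0, "dz": -4, "yaw": 0},
    {"dx": 0, "dy": 0, "dz": -4, "yaw": 0},
  ],
)

```text
t: 26.05
eef_pos: [529.9, 302.0, 25.8]
tcp_rot: [-3.141, -0.001, -3.103]
ft_force: [0.5, -0.9, -0.6]
opening: 1.003
```

Call:
drive_tool(
  commands=[
    {"dx": 0, "dy": 0, "dz": -2, "yaw": 0},
    {"dx": 0, "dy": 0, "dz": -1, "yaw": 0},
    {"dx": 0, "dy": 0, "dz": 0, "yaw": 0},
    {"dx": 0, "dy": 0, "dz": 0, "yaw": 0},
  ],
)

```text
t: 26.38
eef_pos: [530.2, 302.1, 23.6]
tcp_rot: [3.141, 0.0, -3.103]
ft_force: [-0.7, 0.3, 0.1]
opening: 0.997
```

Call:
drive_tool(
  commands=[
    {"dx": 0, "dy": 0, "dz": 0, "yaw": 0},
    {"dx": 0, "dy": 0, "dz": 0, "yaw": 0},
    {"dx": 0, "dy": 0, "dz": 0, "yaw": 0},
    {"dx": 0, "dy": 0, "dz": 0, "yaw": 0},
  ],
  grip=0.8,
)

```text
t: 26.72
eef_pos: [530.2, 302.1, 23.7]
tcp_rot: [3.141, 0.0, -3.103]
ft_force: [-0.2, 0.4, 0.4]
opening: 0.816
```

```bash
cat > two.py <<'E'
from h import *
import sys
n=sys.argv[1]
s=env.state(); print(s['t'],s['eef_pos'],s['opening'],s['ft_force'])
snap('wrist',n)
im=env.read_camera('scene');a=im[150:240,350:430,::-1];a=cv2.resize(np.clip(a.astype(float)*2,0,255).astype(np.uint8),None,fx=5,fy=5,interpolation=cv2.INTER_CUBIC)
b=cv2.resize(cv2.imread(f'pics/{n}.png')[130:310,165:347],None,fx=2.2,fy=2.2,interpolation=cv2.INTER_CUBIC)[:450,:400]
o=np.zeros((450,800,3),np.uint8);o[:450,:400]=a;o[:b.shape[0],400:400+b.shape[1]]=b;cv2.imwrite(f'pics/{n}z.png',o)
E
python3 two.py w5
```

```text
26.7167 [530.16616288 302.09832571  23.66984427] 0.8159499952459067 [-0.15925001  0.42822383  0.36605772]
```

View pics/w5z.png

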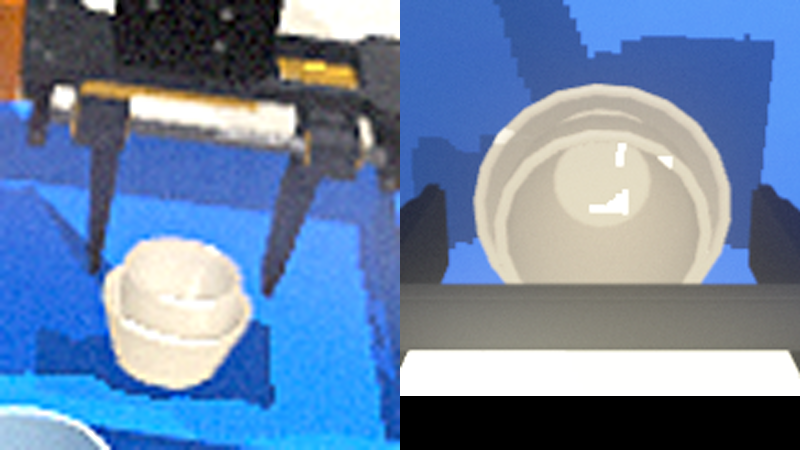

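```bash
python3 - <<'E'
from h import *
ks=cal('scene')
for px in((369,204.4),(403.4,209)):
    o,v=ray(px,ks)
    for x in (530,525): print(x,np.round(o+(x-o[0])/v[0]*v,1))
# reference calibration: basin rim near/far points
print(proj([[530.5,302,58],[558.5,302,58],[502.5,302,58],[566.5,302,41]],ks))
E
```

```text
530 [530.  264.   48.1]
525 [525.  264.3  44.7]
530 [530.  345.1  50.5]
525 [525.  345.8  47.1]
[[385.68258546 203.62388384]
 [385.40922612 210.25097374]
 [385.93912621 197.26728002]
 [384.04839895 218.10840648]]
```

Call:
drive_tool(
  commands=[
    {"dx": 0, "dy": 0, "dz": -1, "yaw": 0},
    {"dx": 0, "dy": 0, "dz": -1, "yaw": 0},
    {"dx": 0, "dy": 0, "dz": 0, "yaw": 0},
    {"dx": 0, "dy": 0, "dz": 0, "yaw": 0},
  ],
  grip=0.8,
)

```text
t: 27.15
eef_pos: [530.1, 302.1, 21.5]
tcp_rot: [3.142, -0.0, -3.103]
ft_force: [-0.3, 0.8, -1.0]
opening: 0.801
```

Call:
drive_tool(
  commands=[
    {"dx": 0, "dy": 0, "dz": 0, "yaw": 0},
    {"dx": 0, "dy": 0, "dz": 0, "yaw": 0},
    {"dx": 0, "dy": 0, "dz": 0, "yaw": 0},
    {"dx": 0, "dy": 0, "dz": 0, "yaw": 0},
  ],
  grip=0.68,
)

```text
t: 27.48
eef_pos: [530.1, 302.1, 21.6]
tcp_rot: [3.141, 0.0, -3.103]
ft_force: [0.1, 0.5, -0.1]
opening: 0.682
```

```bash
python3 two.py w6
```

```text
27.4833 [530.14958523 302.07424119  21.58605813] 0.6818519353346706 [ 0.07511761  0.54030171 -0.10133373]
```

View pics/w6z.png

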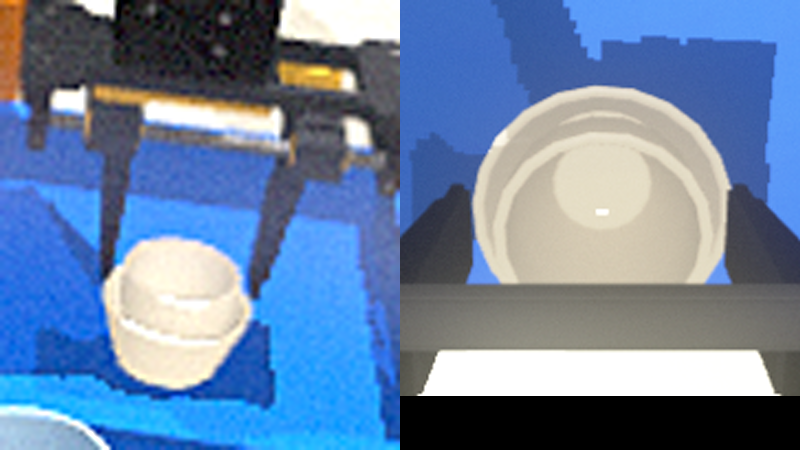

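Call:
drive_tool(
  commands=[
    {"dx": 0, "dy": 0, "dz": 0, "yaw": 0},
    {"dx": 0, "dy": 0, "dz": 0, "yaw": 0},
    {"dx": 0, "dy": 0, "dz": 0, "yaw": 0},
    {"dx": 0, "dy": 0, "dz": 0, "yaw": 0},
    {"dx": 0, "dy": 0, "dz": 0, "yaw": 0},
  ],
  grip=0.5,
)

```text
t: 28.0
eef_pos: [530.2, 302.1, 21.6]
tcp_rot: [3.141, 0.0, -3.103]
ft_force: [-0.3, 0.5, 0.6]
opening: 0.569
```

```bash
python3 two.py w7
```

```text
28.0 [530.15820944 302.11653776  21.5996523 ] 0.5691819967319272 [-0.29173663  0.5325392   0.61572541]
```

View pics/w7z.png

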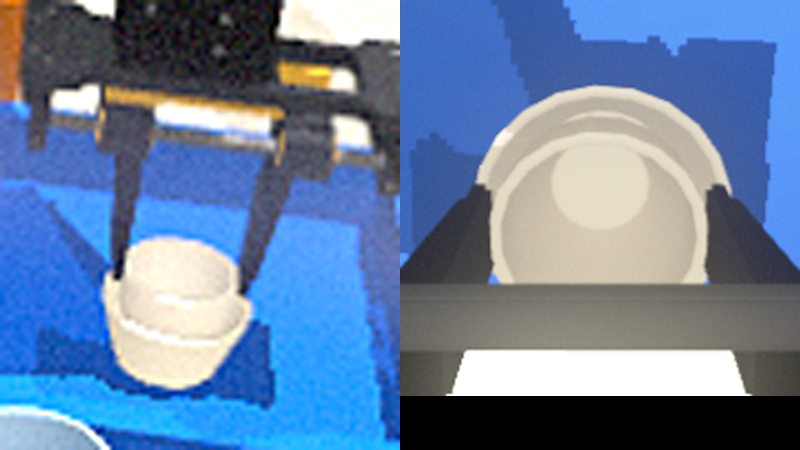

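Call:
drive_tool(
  commands=[
    {"dx": 0, "dy": 0, "dz": 0, "yaw": 0},
    {"dx": 0, "dy": 0, "dz": 0, "yaw": 0},
    {"dx": 0, "dy": 0, "dz": 0, "yaw": 0},
    {"dx": 0, "dy": 0, "dz": 0, "yaw": 0},
  ],
  grip=0.3,
)

```text
t: 28.43
eef_pos: [530.1, 302.1, 21.6]
tcp_rot: [3.141, 0.0, -3.103]
ft_force: [0.2, 1.2, 0.4]
opening: 0.572
```

Call:
drive_tool(
  commands=[
    {"dx": 0, "dy": 0, "dz": 1, "yaw": 0},
    {"dx": 0, "dy": 0, "dz": 3, "yaw": 0},
    {"dx": 0, "dy": 0, "dz": 5, "yaw": 0},
    {"dx": 0, "dy": 0, "dz": 8, "yaw": 0},
    {"dx": 0, "dy": 0, "dz": 8, "yaw": 0},
  ],
)

```text
t: 28.85
eef_pos: [530.1, 302.0, 47.4]
tcp_rot: [3.142, -0.0, -3.103]
ft_force: [-0.1, -0.6, 0.2]
opening: 0.57
```

```bash
python3 two.py w8
```

```text
28.85 [530.12469469 302.04874375  47.35330321] 0.5702816252480168 [-0.08058329 -0.5999603   0.15204254]
```

View pics/w8z.png

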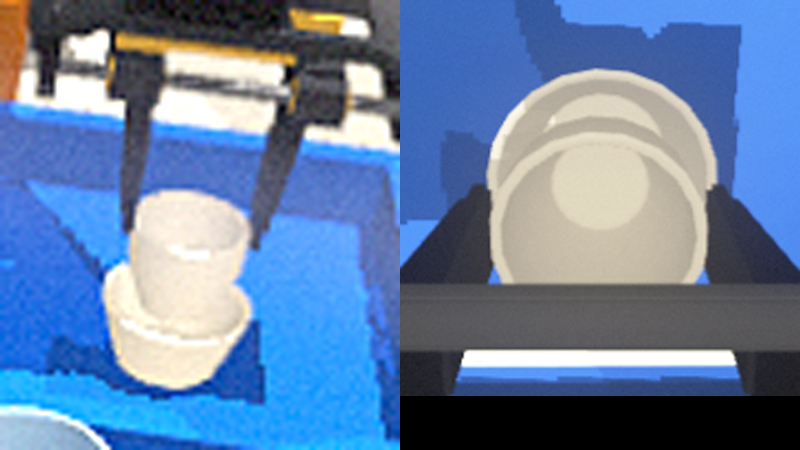

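Only the crucible came up; the basin stays in the tray. Next I'll measure the disc while lifting.

Call:
drive_tool(
  commands=[
    {"dx": 0, "dy": 0, "dz": 15, "yaw": 0},
    {"dx": 0, "dy": 0, "dz": 22, "yaw": 0},
    {"dx": 0, "dy": 0, "dz": 28, "yaw": 0},
    {"dx": 0, "dy": -8, "dz": 28, "yaw": 0},
    {"dx": 0, "dy": -16, "dz": 25, "yaw": 0},
  ],
)

```text
t: 29.37
eef_pos: [530.0, 278.9, 166.2]
tcp_rot: [3.141, 0.001, -3.102]
ft_force: [0.8, -0.9, -0.6]
opening: 0.569
```

Call:
drive_tool(
  commands=[
    {"dx": 0, "dy": -24, "dz": 20, "yaw": 0},
    {"dx": -4, "dy": -30, "dz": 10, "yaw": 0},
    {"dx": -6, "dy": -30, "dz": 0, "yaw": 0},
    {"dx": -10, "dy": -30, "dz": 0, "yaw": 0},
    {"dx": -10, "dy": -30, "dz": 0, "yaw": 0},
  ],
)

```text
t: 29.78
eef_pos: [499.5, 132.8, 194.8]
tcp_rot: [3.141, 0.001, -3.103]
ft_force: [0.8, -0.6, -0.6]
opening: 0.57
```

Call:
drive_tool(
  commands=[
    {"dx": -10, "dy": -30, "dz": 0, "yaw": 0},
    {"dx": -10, "dy": -30, "dz": 0, "yaw": 0},
    {"dx": -10, "dy": -24, "dz": 0, "yaw": 0},
    {"dx": -5, "dy": -16, "dz": 0, "yaw": 0},
    {"dx": 0, "dy": -8, "dz": 0, "yaw": 0},
  ],
)

```text
t: 30.2
eef_pos: [464.2, 24.5, 194.9]
tcp_rot: [-3.141, 0.0, -3.105]
ft_force: [-0.1, 0.8, 0.0]
opening: 0.571
```

Call:
drive_tool(
  commands=[
    {"dx": 0, "dy": 0, "dz": 0, "yaw": 0},
    {"dx": 0, "dy": 0, "dz": 0, "yaw": 0},
    {"dx": 0, "dy": 0, "dz": 0, "yaw": 0},
    {"dx": 0, "dy": 0, "dz": 0, "yaw": 0},
  ],
)

```text
t: 30.53
eef_pos: [465.4, 26.9, 194.5]
tcp_rot: [3.141, -0.0, -3.102]
ft_force: [0.1, 0.1, -1.8]
opening: 0.569
```

```bash
python3 - <<'E'
from ov import *
s=env.state(); print(s['t'],s['eef_pos'],s['tcp_rot'],s['opening'])
kw=cal('wrist'); snap('wrist','w9')
def disc(path,k,roi):
    im=cv2.imread(path); x,y,w,h=roi; g=cv2.cvtColor(im,cv2.COLOR_BGR2GRAY)[y:y+h,x:x+w]
    g=cv2.GaussianBlur(g,(3,3),0)
    t,_=cv2.threshold(g,0,255,cv2.THRESH_OTSU); t=max(t,0.0)
    m=cv2.morphologyEx((g>t+15).astype(np.uint8),cv2.MORPH_OPEN,np.ones((5,5)))
    n,l,st,ce=cv2.connectedComponentsWithStats(m); i=1+np.argmax(st[1:,4])
    c=max(cv2.findContours((l==i).astype(np.uint8),cv2.RETR_EXTERNAL,cv2.CHAIN_APPROX_NONE)[0],key=len)[:,0]+[x,y]
    P=np.array([atz(p,8.7,k) for p in c.astype(float)])
    A=np.c_[2*P[:,:2],np.ones(len(P))];q=np.linalg.lstsq(A,(P[:,:2]**2).sum(1),rcond=None)[0]
    print(path,'centre',q[:2],'r',np.sqrt(q[2]+q[0]**2+q[1]**2),'img',c.mean(0))
disc('pics/top0.png',cal('top'),(235,140,65,60));disc('pics/scene0.png',cal('scene'),(225,195,60,40))
E
```

```text
30.5333 [465.38528882  26.9132201  194.45774586] [ 3.14138319e+00 -4.00211528e-05 -3.10226399e+00] 0.56944725150607
pics/top0.png centre [587.62659639  -2.80590209] r 37.22027944847114 img [265.34831461 168.23595506]
pics/scene0.png centre [584.71509595  -3.36291386] r 36.37195971845439 img [255.18309859 212.71830986]
```

View pics/w9.png

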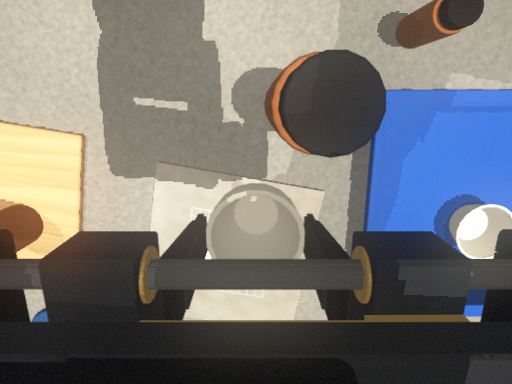

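Call:
drive_tool(
  commands=[
    {"dx": 20, "dy": -5, "dz": -10, "yaw": 0},
    {"dx": 30, "dy": -8, "dz": -20, "yaw": 0},
    {"dx": 35, "dy": -9, "dz": -20, "yaw": 0},
    {"dx": 24, "dy": -6, "dz": -25, "yaw": 0},
    {"dx": 12, "dy": -2, "dz": -25, "yaw": 0},
  ],
)

```text
t: 31.0
eef_pos: [589.1, -4.1, 93.2]
tcp_rot: [-3.141, 0.002, -3.103]
ft_force: [-0.3, 0.0, -0.6]
opening: 0.574
```

Call:
drive_tool(
  commands=[
    {"dx": 0, "dy": 0, "dz": -25, "yaw": 0},
    {"dx": 0, "dy": 0, "dz": -18, "yaw": 0},
    {"dx": 0, "dy": 0, "dz": -10, "yaw": 0},
    {"dx": 0, "dy": 0, "dz": -6, "yaw": 0},
    {"dx": 0, "dy": 0, "dz": 0, "yaw": 0},
  ],
)

```text
t: 31.42
eef_pos: [585.9, -3.5, 34.8]
tcp_rot: [3.141, -0.001, -3.103]
ft_force: [0.2, -0.6, 0.2]
opening: 0.567
```

Call:
drive_tool(
  commands=[
    {"dx": 0, "dy": 0, "dz": 0, "yaw": 0},
    {"dx": 0, "dy": 0, "dz": 0, "yaw": 0},
    {"dx": 0, "dy": 0, "dz": 0, "yaw": 0},
  ],
)

```text
t: 31.67
eef_pos: [586.7, -3.9, 36.7]
tcp_rot: [-3.141, 0.002, -3.103]
ft_force: [0.7, -0.4, -0.2]
opening: 0.571
```

```bash
python3 - <<'E'
from ov import *
s=env.state(); print(s['t'],s['eef_pos'],s['tcp_rot'],s['opening'])
x,y,z=s['eef_pos'];kw=cal('wrist'); snap('wrist','w10');snap('scene','sc10')
m=[(circ(586,-3,8.7,40),(0,255,255)),(circ(x,y,z-11.6,17),(0,0,255))]
a=draw(cv2.imread('pics/sc10.png'),cal('scene'),m,6,(205,150,110,95));cv2.imwrite('pics/sc10z.png',a)
b=draw(cv2.imread('pics/w10.png'),kw,m,3,(120,90,260,170));cv2.imwrite('pics/w10z.png',b)
E
```

```text
31.6667 [586.6557463   -3.88880247  36.72249209] [-3.14138561e+00  1.85664684e-03 -3.10319581e+00] 0.5707899855777107
```

View pics/sc10z.png

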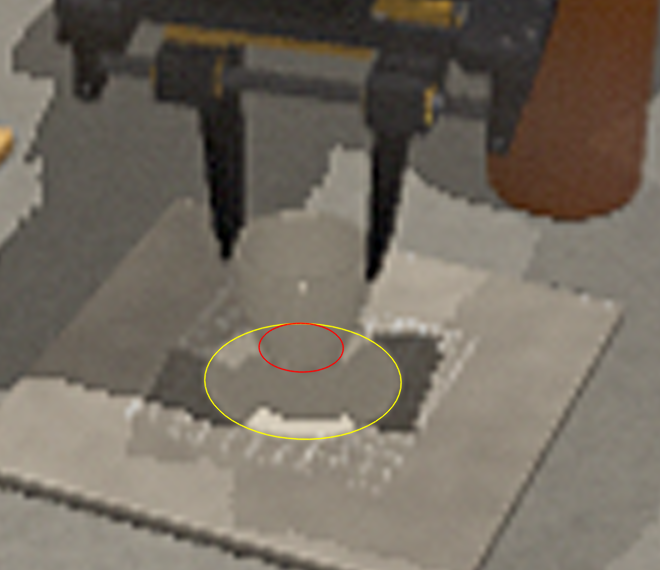

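View pics/w10z.png

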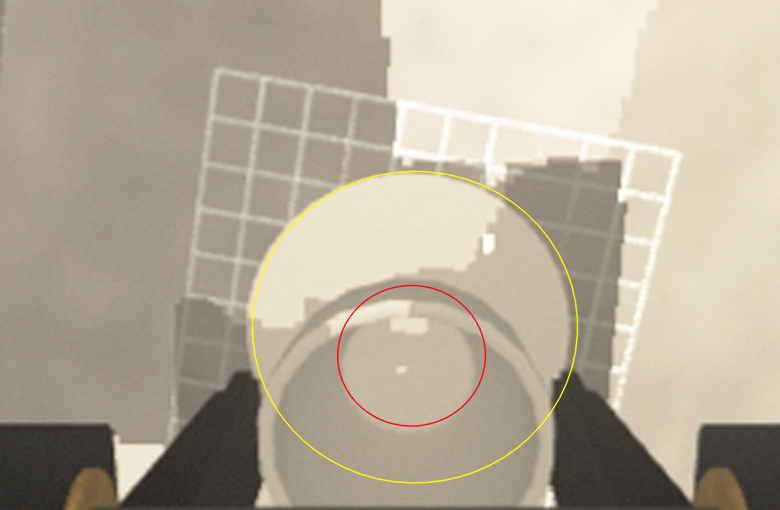

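Call:
drive_tool(
  commands=[
    {"dx": 0, "dy": 0, "dz": -4, "yaw": 0},
    {"dx": 0, "dy": 0, "dz": -4, "yaw": 0},
    {"dx": 0, "dy": 0, "dz": -3, "yaw": 0},
    {"dx": 0, "dy": 0, "dz": -2, "yaw": 0},
    {"dx": 0, "dy": 0, "dz": 0, "yaw": 0},
  ],
)

```text
t: 32.18
eef_pos: [585.8, -3.9, 21.9]
tcp_rot: [3.141, -0.001, -3.103]
ft_force: [0.2, -0.5, -0.8]
opening: 0.569
```

Call:
drive_tool(
  commands=[
    {"dx": 0, "dy": 0, "dz": -1, "yaw": 0},
    {"dx": 0, "dy": 0, "dz": 0, "yaw": 0},
    {"dx": 0, "dy": 0, "dz": 0, "yaw": 0},
  ],
)

```text
t: 32.43
eef_pos: [586.1, -3.9, 21.6]
tcp_rot: [3.141, 0.0, -3.103]
ft_force: [1.0, 0.7, -0.9]
opening: 0.569
```

Call:
drive_tool(
  commands=[
    {"dx": 0, "dy": 0, "dz": -1, "yaw": 0},
    {"dx": 0, "dy": 0, "dz": 0, "yaw": 0},
    {"dx": 0, "dy": 0, "dz": 0, "yaw": 0},
  ],
)

```text
t: 32.68
eef_pos: [586.1, -3.9, 20.6]
tcp_rot: [3.142, 0.0, -3.103]
ft_force: [-0.4, 0.1, -1.2]
opening: 0.57
```

Call:
drive_tool(
  commands=[
    {"dx": 0, "dy": 0, "dz": -0.5, "yaw": 0},
    {"dx": 0, "dy": 0, "dz": 0, "yaw": 0},
    {"dx": 0, "dy": 0, "dz": 0, "yaw": 0},
  ],
)

```text
t: 32.93
eef_pos: [586.1, -3.9, 20.0]
tcp_rot: [3.141, -0.0, -3.103]
ft_force: [-0.5, 0.2, -0.7]
opening: 0.57
```

Call:
drive_tool(
  commands=[
    {"dx": 0, "dy": 0, "dz": -0.5, "yaw": 0},
    {"dx": 0, "dy": 0, "dz": 0, "yaw": 0},
    {"dx": 0, "dy": 0, "dz": 0, "yaw": 0},
  ],
)

```text
t: 33.18
eef_pos: [586.2, -3.9, 19.6]
tcp_rot: [3.142, 0.0, -3.103]
ft_force: [-0.5, 0.3, 0.2]
opening: 0.569
```

Call:
drive_tool(
  commands=[
    {"dx": 0, "dy": 0, "dz": -0.5, "yaw": 0},
    {"dx": 0, "dy": 0, "dz": 0, "yaw": 0},
    {"dx": 0, "dy": 0, "dz": 0, "yaw": 0},
  ],
)

```text
t: 33.43
eef_pos: [586.4, -3.9, 19.5]
tcp_rot: [-3.142, 0.001, -3.103]
ft_force: [-1.3, 0.0, 5.2]
opening: 0.572
```

Call:
drive_tool(
  commands=[
    {"dx": 0, "dy": 0, "dz": 0, "yaw": 0},
    {"dx": 0, "dy": 0, "dz": 0, "yaw": 0},
    {"dx": 0, "dy": 0, "dz": 0, "yaw": 0},
    {"dx": 0, "dy": 0, "dz": 0, "yaw": 0},
    {"dx": 0, "dy": 0, "dz": 0, "yaw": 0},
  ],
  grip=1,
)

```text
t: 33.85
eef_pos: [586.0, -3.9, 18.9]
tcp_rot: [3.141, -0.0, -3.103]
ft_force: [0.0, 0.4, 0.0]
opening: 0.866
```

Call:
drive_tool(
  commands=[
    {"dx": 0, "dy": 0, "dz": 0, "yaw": 0},
    {"dx": 0, "dy": 0, "dz": 0, "yaw": 0},
    {"dx": 0, "dy": 0, "dz": 0, "yaw": 0},
    {"dx": 0, "dy": 0, "dz": 10, "yaw": 0},
    {"dx": 0, "dy": 0, "dz": 20, "yaw": 0},
  ],
)

```text
t: 34.27
eef_pos: [585.0, -3.8, 48.1]
tcp_rot: [3.141, -0.004, -3.103]
ft_force: [-0.9, -0.1, 0.8]
opening: 1.001
```

Call:
drive_tool(
  commands=[
    {"dx": 0, "dy": 0, "dz": 35, "yaw": 0},
    {"dx": 0, "dy": 0, "dz": 40, "yaw": 0},
    {"dx": 0, "dy": 0, "dz": 40, "yaw": 0},
    {"dx": 0, "dy": 0, "dz": 40, "yaw": 0},
    {"dx": 0, "dy": -20, "dz": 35, "yaw": 0},
  ],
)

```text
t: 34.68
eef_pos: [585.8, -22.0, 242.9]
tcp_rot: [3.141, 0.002, -3.101]
ft_force: [0.5, -0.0, -0.2]
opening: 1.005
```

Call:
drive_tool(
  commands=[
    {"dx": -4, "dy": -32, "dz": 25, "yaw": 0},
    {"dx": -6, "dy": -38, "dz": 10, "yaw": 0},
    {"dx": -6, "dy": -38, "dz": 5, "yaw": 0},
    {"dx": -6, "dy": -38, "dz": 5, "yaw": 0},
    {"dx": -6, "dy": -38, "dz": 0, "yaw": 0},
  ],
)

```text
t: 35.1
eef_pos: [557.6, -209.5, 286.3]
tcp_rot: [-3.14, 0.002, -3.103]
ft_force: [0.7, 0.7, -0.7]
opening: 0.998
```

```bash
python3 - <<'E'
from ov import *
s=env.state(); print(s['t'],s['eef_pos'],s['tcp_rot'],s['opening'])
snap('top','top11');snap('scene','sc11')
m=[(circ(586.2,-3.9,56.7,28),(0,255,255)),(circ(586,-3.5,8.7,40),(0,255,0))]
a=draw(cv2.imread('pics/sc11.png'),cal('scene'),m,4,(210,160,100,90))
b=draw(cv2.imread('pics/top11.png'),cal('top'),m,4,(220,125,100,90))
cv2.imwrite('pics/c11.png',np.hstack([a,b]))
E
```

```text
35.1 [ 557.57742577 -209.54323014  286.26632606] [-3.14049482e+00  2.17504465e-03 -3.10300060e+00] 0.9984976606446705
```

View pics/c11.png

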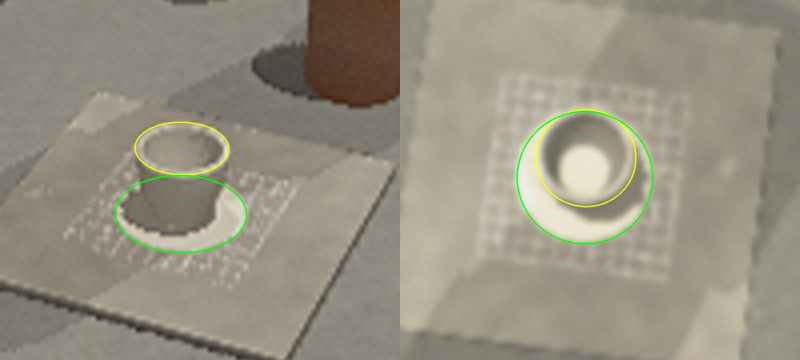

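View pics/top11.png

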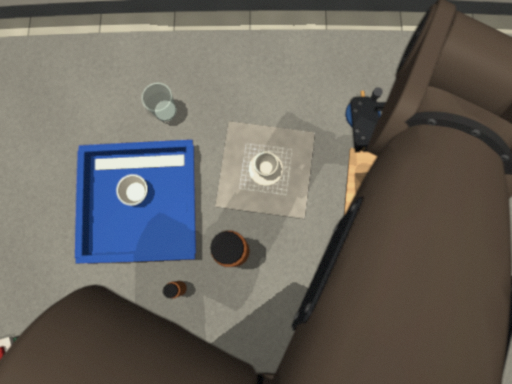

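The crucible stands upright and centred on the disc, and the basin is still in place. Fetching the round bottle.

Call:
drive_tool(
  commands=[
    {"dx": -5, "dy": -28, "dz": 0, "yaw": 0},
    {"dx": -3, "dy": -18, "dz": 0, "yaw": 0},
    {"dx": 0, "dy": -8, "dz": 0, "yaw": 0},
    {"dx": 0, "dy": 0, "dz": 0, "yaw": 0},
    {"dx": 0, "dy": 0, "dz": 0, "yaw": 0},
  ],
)

```text
t: 35.62
eef_pos: [550.2, -261.2, 284.2]
tcp_rot: [3.141, 0.0, -3.104]
ft_force: [-0.1, -0.5, 0.4]
opening: 1.0
```

Call:
drive_tool(
  commands=[
    {"dx": 0, "dy": 0, "dz": 0, "yaw": 0},
    {"dx": 0, "dy": 0, "dz": 0, "yaw": 0},
    {"dx": 0, "dy": 0, "dz": 0, "yaw": 0},
  ],
)

```text
t: 35.87
eef_pos: [550.3, -261.0, 284.2]
tcp_rot: [3.141, 0.0, -3.102]
ft_force: [-0.3, 0.5, 0.6]
opening: 1.004
```

Call:
drive_tool(
  commands=[
    {"dx": 0, "dy": -1, "dz": -25, "yaw": 0},
    {"dx": 0, "dy": 0, "dz": -40, "yaw": 0},
    {"dx": 0, "dy": 0, "dz": -40, "yaw": 0},
    {"dx": 0, "dy": 0, "dz": -36, "yaw": 0},
    {"dx": 0, "dy": 0, "dz": -26, "yaw": 0},
  ],
)

```text
t: 36.28
eef_pos: [549.3, -261.7, 114.2]
tcp_rot: [3.14, -0.002, -3.103]
ft_force: [-0.3, -0.5, 0.1]
opening: 0.999
```

Call:
drive_tool(
  commands=[
    {"dx": 0, "dy": 0, "dz": -16, "yaw": 0},
    {"dx": 0, "dy": 0, "dz": -8, "yaw": 0},
    {"dx": 0, "dy": 0, "dz": -2, "yaw": 0},
    {"dx": 0, "dy": 0, "dz": 0, "yaw": 0},
    {"dx": 0, "dy": 0, "dz": 0, "yaw": 0},
  ],
)

```text
t: 36.7
eef_pos: [550.7, -263.1, 92.3]
tcp_rot: [-3.141, 0.002, -3.103]
ft_force: [1.0, 0.5, -0.4]
opening: 1.006
```

Call:
drive_tool(
  commands=[
    {"dx": 0, "dy": 0, "dz": 0, "yaw": 0},
    {"dx": 0, "dy": 0, "dz": 0, "yaw": 0},
    {"dx": 0, "dy": 0, "dz": 0, "yaw": 0},
  ],
)

```text
t: 36.95
eef_pos: [550.4, -263.1, 91.8]
tcp_rot: [-3.141, 0.001, -3.103]
ft_force: [-0.1, 0.4, -0.6]
opening: 1.0
```

Call:
drive_tool(
  commands=[
    {"dx": 0, "dy": 0, "dz": 0, "yaw": 0},
    {"dx": 0, "dy": 0, "dz": 0, "yaw": 0},
    {"dx": 0, "dy": 0, "dz": 0, "yaw": 0},
    {"dx": 0, "dy": 0, "dz": 0, "yaw": 0},
    {"dx": 0, "dy": 0, "dz": 0, "yaw": 0},
  ],
  grip=0,
)

```text
t: 37.37
eef_pos: [550.1, -262.9, 91.0]
tcp_rot: [3.141, -0.0, -3.103]
ft_force: [0.5, 0.7, 0.4]
opening: 0.705
```

Call:
drive_tool(
  commands=[
    {"dx": 0, "dy": 0, "dz": 0, "yaw": 0},
    {"dx": 0, "dy": 0, "dz": 0, "yaw": 0},
    {"dx": 0, "dy": 0, "dz": 0, "yaw": 0},
    {"dx": 0, "dy": 0, "dz": 0, "yaw": 0},
    {"dx": 0, "dy": 0, "dz": 0, "yaw": 0},
  ],
)

```text
t: 37.78
eef_pos: [550.1, -262.9, 91.0]
tcp_rot: [3.141, -0.0, -3.103]
ft_force: [-0.5, 0.5, -0.7]
opening: 0.538
```

Call:
drive_tool(
  commands=[
    {"dx": 0, "dy": 0, "dz": 8, "yaw": 0},
    {"dx": 0, "dy": 0, "dz": 18, "yaw": 0},
    {"dx": 0, "dy": 0, "dz": 28, "yaw": 0},
    {"dx": 0, "dy": 0, "dz": 34, "yaw": 0},
    {"dx": 0, "dy": 0, "dz": 34, "yaw": 0},
  ],
)

```text
t: 38.2
eef_pos: [549.6, -262.6, 214.4]
tcp_rot: [3.141, -0.001, -3.103]
ft_force: [0.7, -0.4, -3.1]
opening: 0.536
```

Call:
drive_tool(
  commands=[
    {"dx": 0, "dy": 4, "dz": 32, "yaw": 0},
    {"dx": 0, "dy": 12, "dz": 26, "yaw": 0},
    {"dx": 0, "dy": 20, "dz": 14, "yaw": 0},
    {"dx": 0, "dy": 28, "dz": 0, "yaw": 0},
    {"dx": 0, "dy": 33, "dz": 0, "yaw": 0},
  ],
)

```text
t: 38.62
eef_pos: [549.9, -165.8, 286.3]
tcp_rot: [-3.141, 0.001, -3.105]
ft_force: [0.9, 0.2, -3.9]
opening: 0.535
```

Call:
drive_tool(
  commands=[
    {"dx": 0, "dy": 35, "dz": 0, "yaw": 0},
    {"dx": 0, "dy": 35, "dz": 0, "yaw": 0},
    {"dx": 0, "dy": 35, "dz": 0, "yaw": 0},
    {"dx": 0, "dy": 35, "dz": 0, "yaw": 0},
    {"dx": 0, "dy": 35, "dz": 0, "yaw": 0},
  ],
)

```text
t: 39.03
eef_pos: [549.5, 10.7, 285.5]
tcp_rot: [3.141, -0.0, -3.103]
ft_force: [1.3, -1.1, -2.4]
opening: 0.536
```

Call:
drive_tool(
  commands=[
    {"dx": 0, "dy": 35, "dz": 0, "yaw": 0},
    {"dx": -5, "dy": 35, "dz": 0, "yaw": 0},
    {"dx": -10, "dy": 35, "dz": 0, "yaw": 0},
    {"dx": -15, "dy": 35, "dz": 0, "yaw": 0},
    {"dx": -18, "dy": 32, "dz": 0, "yaw": 0},
  ],
)

```text
t: 39.45
eef_pos: [501.3, 182.8, 285.1]
tcp_rot: [3.141, -0.0, -3.103]
ft_force: [1.3, 1.7, -3.0]
opening: 0.534
```

Call:
drive_tool(
  commands=[
    {"dx": -18, "dy": 27, "dz": 0, "yaw": 0},
    {"dx": -15, "dy": 20, "dz": 0, "yaw": 0},
    {"dx": -10, "dy": 11, "dz": 0, "yaw": 0},
    {"dx": -5, "dy": 5, "dz": 0, "yaw": 0},
    {"dx": 0, "dy": 0, "dz": 0, "yaw": 0},
  ],
)

```text
t: 39.87
eef_pos: [453.2, 244.7, 285.4]
tcp_rot: [3.141, 0.0, -3.102]
ft_force: [0.4, -0.5, -2.4]
opening: 0.538
```

Call:
drive_tool(
  commands=[
    {"dx": 0, "dy": 0, "dz": 0, "yaw": 0},
    {"dx": 0, "dy": 0, "dz": 0, "yaw": 0},
    {"dx": 0, "dy": 0, "dz": 0, "yaw": 0},
    {"dx": 0, "dy": 0, "dz": 0, "yaw": 0},
  ],
)

```text
t: 40.2
eef_pos: [454.6, 243.4, 284.9]
tcp_rot: [-3.142, -0.0, -3.105]
ft_force: [0.4, -0.5, -2.9]
opening: 0.535
```

Call:
drive_tool(
  commands=[
    {"dx": 0, "dy": 0, "dz": -20, "yaw": 0},
    {"dx": 0, "dy": 0, "dz": -35, "yaw": 0},
    {"dx": 0, "dy": 0, "dz": -38, "yaw": 0},
    {"dx": 0, "dy": 0, "dz": -38, "yaw": 0},
    {"dx": 0, "dy": 0, "dz": -28, "yaw": 0},
  ],
)

```text
t: 40.62
eef_pos: [453.6, 243.3, 123.5]
tcp_rot: [-3.141, -0.002, -3.104]
ft_force: [-0.2, -0.1, -3.2]
opening: 0.536
```

Call:
drive_tool(
  commands=[
    {"dx": 0, "dy": 0, "dz": -16, "yaw": 0},
    {"dx": 0, "dy": 0, "dz": -10, "yaw": 0},
    {"dx": 0, "dy": 0, "dz": -4, "yaw": 0},
    {"dx": 0, "dy": 0, "dz": 0, "yaw": 0},
    {"dx": 0, "dy": 0, "dz": 0, "yaw": 0},
  ],
)

```text
t: 41.03
eef_pos: [454.8, 244.2, 96.9]
tcp_rot: [3.141, 0.001, -3.104]
ft_force: [-1.1, -0.4, -2.7]
opening: 0.535
```

Call:
drive_tool(
  commands=[
    {"dx": 0, "dy": 0, "dz": 0, "yaw": 0},
    {"dx": 0, "dy": 0, "dz": 0, "yaw": 0},
    {"dx": 0, "dy": 0, "dz": 0, "yaw": 0},
    {"dx": 0, "dy": 0, "dz": 0, "yaw": 0},
    {"dx": 0, "dy": 0, "dz": 0, "yaw": 0},
  ],
)

```text
t: 41.45
eef_pos: [454.2, 244.2, 96.4]
tcp_rot: [3.141, 0.001, -3.103]
ft_force: [0.0, -0.3, -2.8]
opening: 0.537
```

Call:
drive_tool(
  commands=[
    {"dx": 0, "dy": 0, "dz": -3, "yaw": 0},
    {"dx": 0, "dy": 0, "dz": -3, "yaw": 0},
    {"dx": 0, "dy": 0, "dz": -2, "yaw": 0},
    {"dx": 0, "dy": 0, "dz": 0, "yaw": 0},
    {"dx": 0, "dy": 0, "dz": 0, "yaw": 0},
  ],
)

```text
t: 41.87
eef_pos: [454.0, 244.1, 87.8]
tcp_rot: [-3.142, -0.001, -3.103]
ft_force: [0.7, -0.2, -2.9]
opening: 0.536
```

Call:
drive_tool(
  commands=[
    {"dx": 0, "dy": 0, "dz": -1.5, "yaw": 0},
    {"dx": 0, "dy": 0, "dz": -1, "yaw": 0},
    {"dx": 0, "dy": 0, "dz": -0.5, "yaw": 0},
    {"dx": 0, "dy": 0, "dz": 0, "yaw": 0},
    {"dx": 0, "dy": 0, "dz": 0, "yaw": 0},
  ],
)

```text
t: 42.28
eef_pos: [454.1, 244.1, 85.1]
tcp_rot: [3.141, -0.0, -3.103]
ft_force: [1.1, -0.2, -2.7]
opening: 0.538
```

Call:
drive_tool(
  commands=[
    {"dx": 0, "dy": 0, "dz": -0.5, "yaw": 0},
    {"dx": 0, "dy": 0, "dz": 0, "yaw": 0},
    {"dx": 0, "dy": 0, "dz": 0, "yaw": 0},
  ],
)

```text
t: 42.53
eef_pos: [454.1, 244.1, 84.6]
tcp_rot: [3.142, -0.0, -3.103]
ft_force: [-0.2, 1.2, -3.0]
opening: 0.54
```

Call:
drive_tool(
  commands=[
    {"dx": 0, "dy": 0, "dz": -0.5, "yaw": 0},
    {"dx": 0, "dy": 0, "dz": 0, "yaw": 0},
    {"dx": 0, "dy": 0, "dz": 0, "yaw": 0},
  ],
)

```text
t: 42.78
eef_pos: [454.1, 244.1, 84.1]
tcp_rot: [3.142, 0.0, -3.103]
ft_force: [-0.5, -0.0, -3.0]
opening: 0.531
```

Call:
drive_tool(
  commands=[
    {"dx": 0, "dy": 0, "dz": -0.5, "yaw": 0},
    {"dx": 0, "dy": 0, "dz": 0, "yaw": 0},
    {"dx": 0, "dy": 0, "dz": 0, "yaw": 0},
  ],
)

```text
t: 43.03
eef_pos: [454.4, 244.2, 83.9]
tcp_rot: [3.141, 0.001, -3.103]
ft_force: [-0.5, -0.2, 5.6]
opening: 0.536
```

Call:
drive_tool(
  commands=[
    {"dx": 0, "dy": 0, "dz": -0.5, "yaw": 0},
    {"dx": 0, "dy": 0, "dz": 0, "yaw": 0},
    {"dx": 0, "dy": 0, "dz": 0, "yaw": 0},
  ],
)

```text
t: 43.28
eef_pos: [454.5, 244.3, 83.9]
tcp_rot: [3.141, 0.001, -3.103]
ft_force: [-2.3, -0.2, 10.4]
opening: 0.535
```

```bash
cat > cmp.py <<'E'
from h import *
import sys
n=sys.argv[1]
s=env.state(); print(s['t'],s['eef_pos'],s['ft_force'])
snap('scene',n)
a=cv2.imread('pics/scene0.png');b=cv2.imread(f'pics/{n}.png')
f=lambda i:cv2.resize(i[145:245,335:435],None,fx=4,fy=4,interpolation=cv2.INTER_CUBIC)
cv2.imwrite(f'pics/{n}c.png',np.hstack([f(a),f(b)]))
E
python3 cmp.py sc12
```

```text
43.2833 [454.54870978 244.27996701  83.90389809] [-2.32107763 -0.2136517  10.40618659]
```

View pics/sc12c.png

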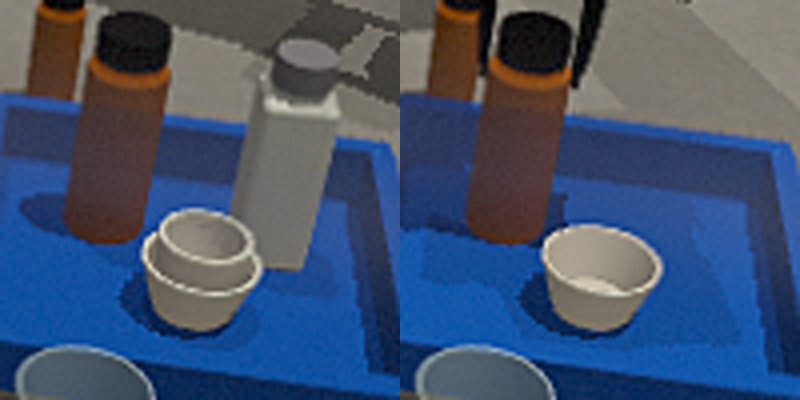

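Contact; its position matches the start picture. Releasing.

Call:
drive_tool(
  commands=[
    {"dx": 0, "dy": 0, "dz": 0.5, "yaw": 0},
    {"dx": 0, "dy": 0, "dz": 0, "yaw": 0},
  ],
)

```text
t: 43.5
eef_pos: [454.4, 244.2, 83.9]
tcp_rot: [3.141, 0.001, -3.103]
ft_force: [-0.8, 0.5, 6.4]
opening: 0.54
```

Call:
drive_tool(
  commands=[
    {"dx": 0, "dy": 0, "dz": 0, "yaw": 0},
    {"dx": 0, "dy": 0, "dz": 0, "yaw": 0},
    {"dx": 0, "dy": 0, "dz": 0, "yaw": 0},
    {"dx": 0, "dy": 0, "dz": 0, "yaw": 0},
    {"dx": 0, "dy": 0, "dz": 0, "yaw": 0},
  ],
  grip=1,
)

```text
t: 43.92
eef_pos: [454.1, 244.1, 83.4]
tcp_rot: [3.142, -0.0, -3.103]
ft_force: [0.0, 0.3, -0.2]
opening: 0.826
```

Call:
drive_tool(
  commands=[
    {"dx": 0, "dy": 0, "dz": 0, "yaw": 0},
    {"dx": 0, "dy": 0, "dz": 0, "yaw": 0},
    {"dx": 0, "dy": 0, "dz": 0, "yaw": 0},
    {"dx": 0, "dy": 0, "dz": 10, "yaw": 0},
    {"dx": 0, "dy": 0, "dz": 25, "yaw": 0},
  ],
)

```text
t: 44.33
eef_pos: [452.9, 243.6, 117.2]
tcp_rot: [-3.14, -0.005, -3.103]
ft_force: [0.9, 0.0, 0.6]
opening: 1.002
```

Call:
drive_tool(
  commands=[
    {"dx": 0, "dy": 0, "dz": 35, "yaw": 0},
    {"dx": 0, "dy": 0, "dz": 40, "yaw": 0},
    {"dx": 4, "dy": 0, "dz": 40, "yaw": 0},
    {"dx": 10, "dy": -15, "dz": 35, "yaw": 0},
    {"dx": 16, "dy": -25, "dz": 15, "yaw": 0},
  ],
)

```text
t: 44.75
eef_pos: [484.4, 205.2, 289.4]
tcp_rot: [3.14, 0.007, -3.101]
ft_force: [0.7, 0.0, 0.4]
opening: 1.0
```

Call:
drive_tool(
  commands=[
    {"dx": 18, "dy": -35, "dz": 0, "yaw": 0},
    {"dx": 18, "dy": -35, "dz": 0, "yaw": 0},
    {"dx": 14, "dy": -36, "dz": 0, "yaw": 0},
    {"dx": 8, "dy": -38, "dz": 0, "yaw": 0},
    {"dx": 4, "dy": -38, "dz": 0, "yaw": 0},
  ],
)

```text
t: 45.17
eef_pos: [546.5, 20.2, 284.2]
tcp_rot: [3.142, 0.0, -3.103]
ft_force: [1.2, -0.2, 0.0]
opening: 0.996
```

```bash
python3 cmp.py sc13; python3 - <<'E'
from h import *
snap('top','top13')
a=cv2.imread('pics/top0.png');b=cv2.imread('pics/top13.png')
f=lambda i:cv2.resize(i[165:265,75:175],None,fx=4,fy=4,interpolation=cv2.INTER_CUBIC)
c=cv2.imread('pics/sc13c.png')
cv2.imwrite('pics/t13c.png',cv2.resize(np.vstack([np.hstack([f(a),f(b)]),c]),(600,600)))
E
```

```text
45.1667 [546.49489783  20.20521971 284.23252199] [ 1.23765545 -0.1992535   0.00611097]
```

View pics/t13c.png

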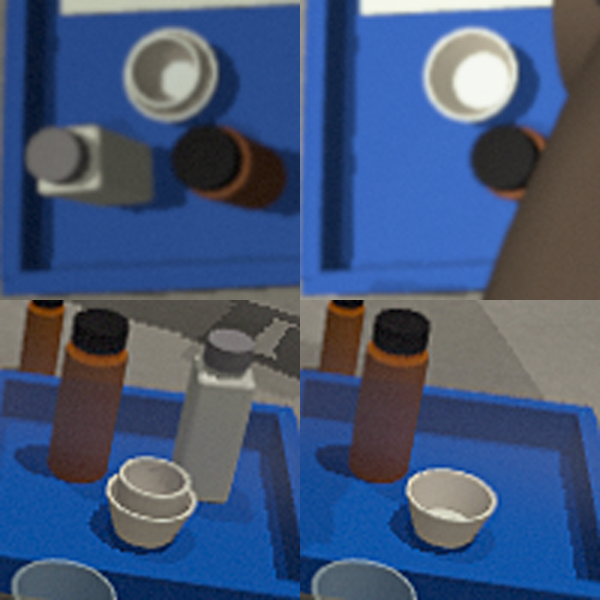

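The round bottle is back and matches in both views. Now the square one.

Call:
drive_tool(
  commands=[
    {"dx": 0, "dy": -38, "dz": 0, "yaw": 0},
    {"dx": 0, "dy": -38, "dz": 0, "yaw": 0},
    {"dx": 0, "dy": -38, "dz": 0, "yaw": 0},
    {"dx": 0, "dy": -38, "dz": 0, "yaw": 0},
    {"dx": -6, "dy": -38, "dz": 0, "yaw": 0},
  ],
)

```text
t: 45.68
eef_pos: [540.2, -169.0, 284.3]
tcp_rot: [3.142, 0.001, -3.103]
ft_force: [1.3, 0.2, -0.9]
opening: 1.002
```

Call:
drive_tool(
  commands=[
    {"dx": -10, "dy": -36, "dz": 0, "yaw": 0},
    {"dx": -12, "dy": -36, "dz": 0, "yaw": 0},
    {"dx": -12, "dy": -36, "dz": 0, "yaw": 0},
    {"dx": -10, "dy": -32, "dz": 0, "yaw": 0},
    {"dx": -6, "dy": -24, "dz": 0, "yaw": 0},
  ],
)

```text
t: 46.1
eef_pos: [489.0, -333.7, 284.3]
tcp_rot: [-3.141, 0.0, -3.104]
ft_force: [0.2, -0.1, 0.2]
opening: 1.001
```

Call:
drive_tool(
  commands=[
    {"dx": -2, "dy": -12, "dz": 0, "yaw": 0},
    {"dx": 0, "dy": -4, "dz": 0, "yaw": 0},
    {"dx": 0, "dy": 0, "dz": 0, "yaw": 0},
    {"dx": 0, "dy": 0, "dz": 0, "yaw": 0},
    {"dx": 0, "dy": 0, "dz": 0, "yaw": 0},
  ],
)

```text
t: 46.52
eef_pos: [488.7, -346.5, 283.8]
tcp_rot: [3.141, 0.0, -3.102]
ft_force: [0.3, -0.4, -0.9]
opening: 1.0
```

Call:
drive_tool(
  commands=[
    {"dx": 0, "dy": 0, "dz": 0, "yaw": 0},
    {"dx": 0, "dy": 0, "dz": 0, "yaw": 0},
    {"dx": 0, "dy": 0, "dz": 0, "yaw": 0},
  ],
)

```text
t: 46.77
eef_pos: [488.4, -347.3, 283.7]
tcp_rot: [3.142, 0.0, -3.102]
ft_force: [0.9, 0.7, 0.9]
opening: 0.998
```

Call:
drive_tool(
  commands=[
    {"dx": 0, "dy": 0, "dz": -25, "yaw": 0},
    {"dx": 0, "dy": 0, "dz": -40, "yaw": 0},
    {"dx": 0, "dy": 0, "dz": -40, "yaw": 0},
    {"dx": 0, "dy": 0, "dz": -36, "yaw": 0},
    {"dx": 0, "dy": 0, "dz": -26, "yaw": 0},
  ],
)

```text
t: 47.18
eef_pos: [487.4, -346.9, 113.7]
tcp_rot: [3.14, -0.002, -3.103]
ft_force: [0.3, -0.4, -0.1]
opening: 1.003
```

Call:
drive_tool(
  commands=[
    {"dx": 0, "dy": 0, "dz": -16, "yaw": 0},
    {"dx": 0, "dy": 0, "dz": -8, "yaw": 0},
    {"dx": 0, "dy": 0, "dz": -2, "yaw": 0},
    {"dx": 0, "dy": 0, "dz": 0, "yaw": 0},
    {"dx": 0, "dy": 0, "dz": 0, "yaw": 0},
  ],
)

```text
t: 47.6
eef_pos: [488.7, -348.3, 91.7]
tcp_rot: [-3.14, 0.001, -3.103]
ft_force: [0.5, 0.0, 0.3]
opening: 1.002
```

Call:
drive_tool(
  commands=[
    {"dx": 0, "dy": 0, "dz": 0, "yaw": 0},
    {"dx": 0, "dy": 0, "dz": 0, "yaw": 0},
    {"dx": 0, "dy": 0, "dz": 0, "yaw": 0},
  ],
)

```text
t: 47.85
eef_pos: [488.3, -348.1, 91.3]
tcp_rot: [-3.141, 0.001, -3.103]
ft_force: [0.5, 0.2, 0.3]
opening: 1.001
```

Call:
drive_tool(
  commands=[
    {"dx": 0, "dy": 0, "dz": 0, "yaw": 0},
    {"dx": 0, "dy": 0, "dz": 0, "yaw": 0},
    {"dx": 0, "dy": 0, "dz": 0, "yaw": 0},
    {"dx": 0, "dy": 0, "dz": 0, "yaw": 0},
    {"dx": 0, "dy": 0, "dz": 0, "yaw": 0},
  ],
  grip=0,
)

```text
t: 48.27
eef_pos: [488.1, -347.9, 90.5]
tcp_rot: [3.141, -0.0, -3.103]
ft_force: [-0.5, -0.4, 0.2]
opening: 0.709
```

Call:
drive_tool(
  commands=[
    {"dx": 0, "dy": 0, "dz": 0, "yaw": 0},
    {"dx": 0, "dy": 0, "dz": 0, "yaw": 0},
    {"dx": 0, "dy": 0, "dz": 0, "yaw": 0},
    {"dx": 0, "dy": 0, "dz": 0, "yaw": 0},
    {"dx": 0, "dy": 0, "dz": 0, "yaw": 0},
  ],
)

```text
t: 48.68
eef_pos: [488.1, -347.9, 90.5]
tcp_rot: [3.141, -0.0, -3.103]
ft_force: [-0.1, -0.5, -0.1]
opening: 0.479
```

Call:
drive_tool(
  commands=[
    {"dx": 0, "dy": 0, "dz": 8, "yaw": 0},
    {"dx": 0, "dy": 0, "dz": 18, "yaw": 0},
    {"dx": 0, "dy": 0, "dz": 28, "yaw": 0},
    {"dx": 0, "dy": 0, "dz": 34, "yaw": 0},
    {"dx": 0, "dy": 0, "dz": 34, "yaw": 0},
  ],
)

```text
t: 49.1
eef_pos: [487.7, -347.6, 214.0]
tcp_rot: [3.141, -0.001, -3.103]
ft_force: [0.3, -0.5, -2.4]
opening: 0.481
```

Call:
drive_tool(
  commands=[
    {"dx": 2, "dy": 4, "dz": 32, "yaw": 0},
    {"dx": 4, "dy": 12, "dz": 26, "yaw": 0},
    {"dx": 6, "dy": 20, "dz": 14, "yaw": 0},
    {"dx": 8, "dy": 28, "dz": 0, "yaw": 0},
    {"dx": 8, "dy": 33, "dz": 0, "yaw": 0},
  ],
)

```text
t: 49.52
eef_pos: [516.2, -250.7, 285.9]
tcp_rot: [-3.14, 0.002, -3.105]
ft_force: [0.9, 0.3, -2.0]
opening: 0.482
```

Call:
drive_tool(
  commands=[
    {"dx": 8, "dy": 35, "dz": 0, "yaw": 0},
    {"dx": 8, "dy": 35, "dz": 0, "yaw": 0},
    {"dx": 8, "dy": 35, "dz": 0, "yaw": 0},
    {"dx": 6, "dy": 35, "dz": 0, "yaw": 0},
    {"dx": 4, "dy": 35, "dz": 0, "yaw": 0},
  ],
)

```text
t: 49.93
eef_pos: [550.1, -74.1, 285.0]
tcp_rot: [3.142, 0.0, -3.103]
ft_force: [0.6, 0.1, -2.2]
opening: 0.484
```

Call:
drive_tool(
  commands=[
    {"dx": 0, "dy": 35, "dz": 0, "yaw": 0},
    {"dx": 0, "dy": 35, "dz": 0, "yaw": 0},
    {"dx": 0, "dy": 35, "dz": 0, "yaw": 0},
    {"dx": 0, "dy": 35, "dz": 0, "yaw": 0},
    {"dx": 0, "dy": 35, "dz": 0, "yaw": 0},
  ],
)

```text
t: 50.35
eef_pos: [549.6, 100.8, 285.1]
tcp_rot: [3.142, 0.0, -3.103]
ft_force: [0.0, -0.9, -2.0]
opening: 0.484
```

Call:
drive_tool(
  commands=[
    {"dx": -4, "dy": 35, "dz": 0, "yaw": 0},
    {"dx": -6, "dy": 35, "dz": 0, "yaw": 0},
    {"dx": -10, "dy": 35, "dz": 0, "yaw": 0},
    {"dx": -12, "dy": 35, "dz": 0, "yaw": 0},
    {"dx": -12, "dy": 35, "dz": 0, "yaw": 0},
  ],
)

```text
t: 50.77
eef_pos: [505.1, 275.6, 285.0]
tcp_rot: [-3.142, -0.0, -3.103]
ft_force: [0.6, 0.1, -2.3]
opening: 0.483
```

Call:
drive_tool(
  commands=[
    {"dx": -14, "dy": 28, "dz": 0, "yaw": 0},
    {"dx": -14, "dy": 22, "dz": 0, "yaw": 0},
    {"dx": -12, "dy": 14, "dz": 0, "yaw": 0},
    {"dx": -8, "dy": 6, "dz": 0, "yaw": 0},
    {"dx": -2, "dy": 2, "dz": 0, "yaw": 0},
  ],
)

```text
t: 51.18
eef_pos: [454.8, 346.8, 284.9]
tcp_rot: [3.142, -0.0, -3.102]
ft_force: [0.4, -0.9, -2.4]
opening: 0.482
```

Call:
drive_tool(
  commands=[
    {"dx": 0, "dy": 0, "dz": 0, "yaw": 0},
    {"dx": 0, "dy": 0, "dz": 0, "yaw": 0},
    {"dx": 0, "dy": 0, "dz": 0, "yaw": 0},
    {"dx": 0, "dy": 0, "dz": 0, "yaw": 0},
    {"dx": 0, "dy": 0, "dz": 0, "yaw": 0},
  ],
)

```text
t: 51.6
eef_pos: [456.6, 345.5, 284.5]
tcp_rot: [3.142, -0.0, -3.104]
ft_force: [-0.7, 0.2, -2.2]
opening: 0.486
```

Call:
drive_tool(
  commands=[
    {"dx": 0, "dy": 0, "dz": -20, "yaw": 0},
    {"dx": 0, "dy": 0, "dz": -35, "yaw": 0},
    {"dx": 0, "dy": 0, "dz": -38, "yaw": 0},
    {"dx": 0, "dy": 0, "dz": -38, "yaw": 0},
    {"dx": 0, "dy": 0, "dz": -28, "yaw": 0},
  ],
)

```text
t: 52.02
eef_pos: [455.5, 345.2, 122.9]
tcp_rot: [-3.141, -0.002, -3.104]
ft_force: [0.7, 0.5, -2.8]
opening: 0.481
```

Call:
drive_tool(
  commands=[
    {"dx": 0, "dy": 0, "dz": -16, "yaw": 0},
    {"dx": 0, "dy": 0, "dz": -10, "yaw": 0},
    {"dx": 0, "dy": 0, "dz": -4, "yaw": 0},
    {"dx": 0, "dy": 0, "dz": 0, "yaw": 0},
    {"dx": 0, "dy": 0, "dz": 0, "yaw": 0},
  ],
)

```text
t: 52.43
eef_pos: [456.7, 346.3, 96.5]
tcp_rot: [3.141, 0.001, -3.104]
ft_force: [0.8, -0.1, -1.4]
opening: 0.48
```

Call:
drive_tool(
  commands=[
    {"dx": 0, "dy": 0, "dz": 0, "yaw": 0},
    {"dx": 0, "dy": 0, "dz": 0, "yaw": 0},
    {"dx": 0, "dy": 0, "dz": -3, "yaw": 0},
    {"dx": 0, "dy": 0, "dz": -2, "yaw": 0},
    {"dx": 0, "dy": 0, "dz": -2, "yaw": 0},
  ],
)

```text
t: 52.85
eef_pos: [456.1, 346.1, 88.5]
tcp_rot: [3.141, 0.0, -3.103]
ft_force: [0.0, 0.2, -2.4]
opening: 0.484
```

Call:
drive_tool(
  commands=[
    {"dx": 0, "dy": 0, "dz": -1.5, "yaw": 0},
    {"dx": 0, "dy": 0, "dz": -1, "yaw": 0},
    {"dx": 0, "dy": 0, "dz": 0, "yaw": 0},
    {"dx": 0, "dy": 0, "dz": 0, "yaw": 0},
    {"dx": 0, "dy": 0, "dz": 0, "yaw": 0},
  ],
)

```text
t: 53.27
eef_pos: [456.1, 346.1, 86.1]
tcp_rot: [3.141, 0.0, -3.103]
ft_force: [-1.3, 0.8, -2.2]
opening: 0.483
```

Call:
drive_tool(
  commands=[
    {"dx": 0, "dy": 0, "dz": -1, "yaw": 0},
    {"dx": 0, "dy": 0, "dz": -0.5, "yaw": 0},
    {"dx": 0, "dy": 0, "dz": 0, "yaw": 0},
    {"dx": 0, "dy": 0, "dz": 0, "yaw": 0},
  ],
)

```text
t: 53.6
eef_pos: [456.1, 346.1, 84.5]
tcp_rot: [3.142, -0.0, -3.103]
ft_force: [-0.1, 0.4, -2.8]
opening: 0.48
```

Call:
drive_tool(
  commands=[
    {"dx": 0, "dy": 0, "dz": -0.5, "yaw": 0},
    {"dx": 0, "dy": 0, "dz": 0, "yaw": 0},
    {"dx": 0, "dy": 0, "dz": 0, "yaw": 0},
  ],
)

```text
t: 53.85
eef_pos: [456.1, 346.1, 84.0]
tcp_rot: [3.141, 0.0, -3.103]
ft_force: [-0.1, 0.6, -2.7]
opening: 0.483
```

Call:
drive_tool(
  commands=[
    {"dx": 0, "dy": 0, "dz": -0.5, "yaw": 0},
    {"dx": 0, "dy": 0, "dz": 0, "yaw": 0},
    {"dx": 0, "dy": 0, "dz": 0, "yaw": 0},
  ],
)

```text
t: 54.1
eef_pos: [456.1, 346.1, 83.5]
tcp_rot: [3.142, -0.0, -3.103]
ft_force: [0.4, 0.0, -1.3]
opening: 0.48
```

```bash
python3 cmp.py sc14
```

```text
54.1 [456.09018956 346.07856174  83.53914298] [ 0.3981819   0.01298636 -1.30244252]
```

View pics/sc14c.png

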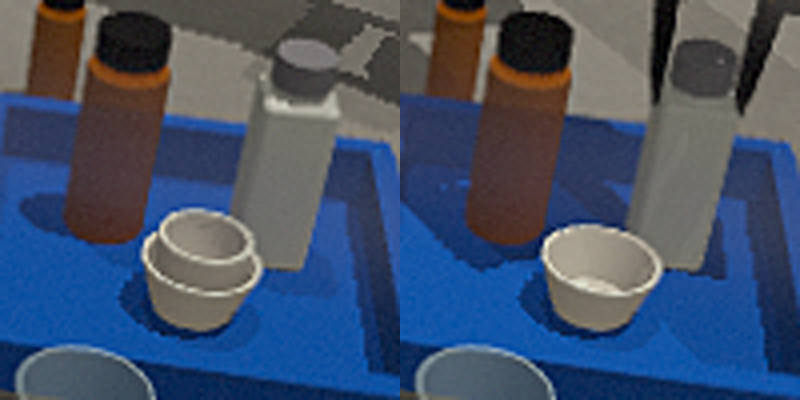

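The position matches. One more half millimetre to seat it, then release and retreat upward.

Call:
drive_tool(
  commands=[
    {"dx": 0, "dy": 0, "dz": -0.5, "yaw": 0},
    {"dx": 0, "dy": 0, "dz": 0, "yaw": 0},
    {"dx": 0, "dy": 0, "dz": 0, "yaw": 0},
  ],
)

```text
t: 54.4
eef_pos: [456.2, 346.1, 83.5]
tcp_rot: [3.141, 0.0, -3.103]
ft_force: [-1.4, -0.6, 5.0]
opening: 0.478
```

Call:
drive_tool(
  commands=[
    {"dx": 0, "dy": 0, "dz": 0, "yaw": 0},
    {"dx": 0, "dy": 0, "dz": 0, "yaw": 0},
    {"dx": 0, "dy": 0, "dz": 0, "yaw": 0},
    {"dx": 0, "dy": 0, "dz": 0, "yaw": 0},
    {"dx": 0, "dy": 0, "dz": 0, "yaw": 0},
  ],
  grip=1,
)

```text
t: 54.82
eef_pos: [456.1, 346.1, 83.0]
tcp_rot: [3.142, -0.0, -3.103]
ft_force: [0.6, 0.8, -0.1]
opening: 0.778
```

Call:
drive_tool(
  commands=[
    {"dx": 0, "dy": 0, "dz": 0, "yaw": 0},
    {"dx": 0, "dy": 0, "dz": 0, "yaw": 0},
    {"dx": 0, "dy": 0, "dz": 0, "yaw": 0},
    {"dx": 0, "dy": 0, "dz": 10, "yaw": 0},
    {"dx": 0, "dy": 0, "dz": 25, "yaw": 0},
  ],
)

```text
t: 55.23
eef_pos: [454.9, 345.3, 116.5]
tcp_rot: [-3.139, -0.004, -3.103]
ft_force: [0.5, 0.2, 0.8]
opening: 0.996
```

Call:
drive_tool(
  commands=[
    {"dx": 0, "dy": 0, "dz": 35, "yaw": 0},
    {"dx": 0, "dy": 0, "dz": 40, "yaw": 0},
    {"dx": 0, "dy": 0, "dz": 40, "yaw": 0},
    {"dx": 0, "dy": 0, "dz": 40, "yaw": 0},
    {"dx": 0, "dy": 10, "dz": 20, "yaw": 0},
  ],
)

```text
t: 55.65
eef_pos: [456.7, 355.6, 299.2]
tcp_rot: [3.139, 0.006, -3.104]
ft_force: [-0.1, 0.4, 0.7]
opening: 1.003
```

Call:
drive_tool(
  commands=[
    {"dx": -10, "dy": 20, "dz": 0, "yaw": 0},
    {"dx": -15, "dy": 30, "dz": 0, "yaw": 0},
    {"dx": -20, "dy": 30, "dz": 0, "yaw": 0},
    {"dx": -20, "dy": 30, "dz": 0, "yaw": 0},
    {"dx": -20, "dy": 30, "dz": 0, "yaw": 0},
  ],
)

```text
t: 56.07
eef_pos: [370.0, 497.1, 294.0]
tcp_rot: [3.141, 0.0, -3.104]
ft_force: [0.3, 0.2, 0.6]
opening: 1.0
```

Call:
drive_tool(
  commands=[
    {"dx": -20, "dy": 30, "dz": 0, "yaw": 0},
    {"dx": -15, "dy": 20, "dz": 0, "yaw": 0},
    {"dx": 0, "dy": 0, "dz": 0, "yaw": 0},
    {"dx": 0, "dy": 0, "dz": 0, "yaw": 0},
    {"dx": 0, "dy": 0, "dz": 0, "yaw": 0},
  ],
)

```text
t: 56.48
eef_pos: [336.3, 545.6, 293.5]
tcp_rot: [3.142, 0.0, -3.103]
ft_force: [-0.2, 0.3, -0.3]
opening: 1.001
```

```bash
python3 cmp.py sc15; python3 - <<'E'
from h import *
snap('top','top15')
a=cv2.imread('pics/top0.png');b=cv2.imread('pics/top15.png')
f=lambda i:cv2.resize(i[165:265,75:175],None,fx=4,fy=4,interpolation=cv2.INTER_CUBIC)
c=cv2.imread('pics/sc15c.png')
cv2.imwrite('pics/t15c.png',cv2.resize(np.vstack([np.hstack([f(a),f(b)]),c]),(600,600)))
for q,cams in(('round_bottle',0),('square_bottle',0)):
  for n in('top','scene'):
    print(q,n,[(np.round(r['pixel'],1).tolist(),round(r['conf'],2)) for r in env.place_of(q,n)[:3]])
E
```

```text
56.4833 [336.25930671 545.62797302 293.51518769] [-0.16144285  0.27275261 -0.31615929]
round_bottle top [([161.6, 225.3], 0.95), ([234.2, 251.3], 0.9), ([176.2, 289.2], 0.56)]
round_bottle scene [([299.6, 179.3], 0.75), ([344.2, 173.1], 0.66), ([362.2, 199.4], 0.65)]
square_bottle top [([114.9, 223.6], 0.97), ([389.9, 194.4], 0.26)]
square_bottle scene [([399.7, 208.7], 0.85)]
```

View pics/t15c.png

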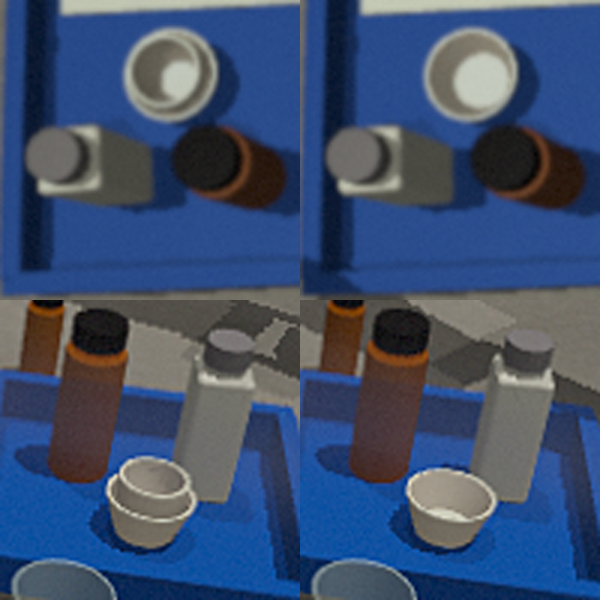

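View pics/sc15.png

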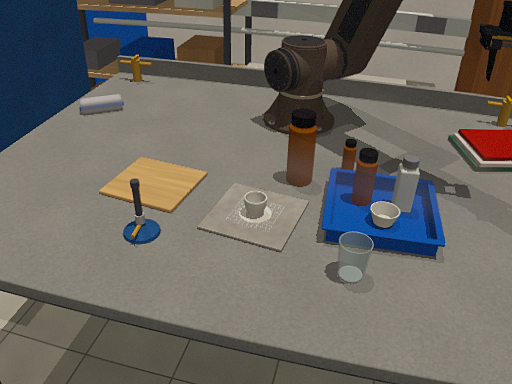

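```bash
python3 - <<'E'
import cv2,numpy as np
from h import *
from scipy.ndimage import shift
def edge(i): 
    g=cv2.GaussianBlur(cv2.cvtColor(i,cv2.COLOR_BGR2GRAY).astype(np.float32),(0,0),1); return g
def best(a,b,roi,neg=False):
    x,y,w,h=roi; A=edge(a)
    B=edge(b)
    r=[]
    U=4
    Au=cv2.resize(A,None,fx=U,fy=U,interpolation=cv2.INTER_CUBIC);Bu=cv2.resize(B,None,fx=U,fy=U,interpolation=cv2.INTER_CUBIC)
    t=Au[y*U:(y+h)*U,x*U:(x+w)*U]; s=Bu[(y-5)*U:(y+h+5)*U,(x-5)*U:(x+w+5)*U]
    m=cv2.matchTemplate(s,t,cv2.TM_CCOEFF_NORMED);_,v,_,p=cv2.minMaxLoc(m);return (p[0]/U-5,p[1]/U-5,round(v,3))
t0,t1=cv2.imread('pics/top0.png'),cv2.imread('pics/top15.png');s0,s1=cv2.imread('pics/scene0.png'),cv2.imread('pics/sc15.png')
print('top sq',best(t0,t1,(82,204,46,32)),'round',best(t0,t1,(130,204,44,34)),'basin',best(t0,t1,(112,172,40,36)),'tray',best(t0,t1,(90,140,100,25)))
print('sc sq',best(s0,s1,(394,180,30,34)),'sq cap',best(s0,s1,(398,154,25,20)),'round',best(s0,s1,(350,150,30,58)),'tray',best(s0,s1,(330,235,110,14)))
ks=cal('scene');print(proj([[456,346,100],[457,346,100],[456,347,100]],ks))
kt=cal('top');print(proj([[456,346,100],[457,346,100],[456,347,100]],kt))
E
```

```text
top sq (0.25, 0.0, 0.998) round (-0.25, 0.0, 0.998) basin (-0.25, 0.25, 0.886) tray (0.0, 0.0, 1.0)
sc sq (-0.25, 0.25, 0.96) sq cap (-0.25, 0.0, 0.773) round (0.25, 0.25, 0.888) tray (0.0, 0.0, 0.999)
[[407.38964843 175.59610093]
 [407.39715301 175.80091784]
 [407.80266255 175.65771847]]
[[101.91518879 219.93654407]
 [101.9410783  219.4685018 ]
 [101.45811641 219.93622243]]
```

Each bottle is within about 0.5–1 mm of its starting spot (0.25 px in both views), upright, and the arm is clear. Handing in.

```bash
python3 -c "
from cell import env
print(env.job_done(), env.state()['t'])"
```

```text
the job is handed in; nothing more can be done
the job is handed in; nothing more can be done
```

The job is done and handed in, at about 57 s of the 141 s allowed. Both bottles were stood on the board, then only the crucible was lifted out of the basin and set upright on the white disc. After that each bottle went back to its own spot in the tray.

**Last checks**
- **Bottles:** compared with the start pictures, each had shifted by at most 0.25 px in both fixed views, about 0.5–1 mm. Both are upright.
- **Crucible:** it is upright and centred on the disc to within about 1–2 mm.
- **Basin:** it is still in the tray, within about 0.25 px. That match is weaker (0.89), because the crucible no longer sits in it.
- **Rest of the scene:** the burner, beaker and look-alike bottles look unmoved by eye; I did not measure them. The arm ended clear of everything. The highest force at the end of any move was about 17 N.

**What disagreed**
- **Fingertip height:** the real fingertips sat about 23 mm higher than the reported TCP. I noticed this at the crucible, when the fingers closed above it on nothing, and lowered the grip to suit. Nothing was touched.
- **Weak matches:** in the scene view, matching was less certain because of changed shadows (0.77 for the square bottle's cap, 0.89 for the round bottle). The top view matched at 0.998 for both.

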